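# Time a gear shaft and hold its belt pulley on the flat

### The job

Slide the small gear unit on its square base plate across the bench, without lifting it, into the three-sided nest until the plate is up against the nest's back stop; then, with your fingers on the shaft, turn the shaft until its flat squarely faces the nest's open side. Fetch the toothed belt pulley that has a set screw in its hub and lower it over the shaft with the screw on the flat, about half-way up the flat and clear of the gear housing. Finish while still holding the pulley there, level, with the tip of its screw pressed lightly against the flat so that I can tighten it; do not let go, and leave the other things on the bench where they are.

Things in the scene. Friction and masses are not known exactly. Their poses are not given: they have to be found in the camera images.
- gear_center (a point): Centre of the gear unit's dark square housing (50 x 50 mm, from 6 to 56 mm above the bench); this point is 31 mm up. The housing is centred on a square aluminium base plate 96 x 96 x 6 mm that stands loose on the bench. x and y lie along the plate's edges, z up. 0.45 to 0.65 kg. The output shaft stands upright in the middle of the housing's top.
- nest_seat (a point): On the bench, where the plate's centre belongs when the plate touches the back stop. The nest is three fixed aluminium rails 10 mm high: inner face of the back stop 48 mm from here along +x of this frame, of the side rails 50 mm either side along y (2 mm play). The side rails begin 30 mm from here on the -x side, with splayed lead-ins out to 56 mm. Open to -x.
- nest_mouth (a point): On the bench, in front of the nest's open side: 100 mm from the seat point along -x of the nest.
- shaft: Steel output shaft, upright; origin on its axis at the housing's top face (56 mm above the bench). 14 mm thick, 42 mm tall; the lowest 8 mm full round, above that one flat cut 3 mm deep up to the top (4 mm from the axis, so 11 mm across flat and back), top edge chamfered 1.5 mm. The flat faces -x of this frame. Turns against 0.05 N m of friction and stays where it is left.
- shaft_mid (a point): On the shaft's axis, half-way up the flat: 25 mm above the housing's top face. Same axes as the shaft: the flat faces -x.
- pulley_hub (a point): Centre of the aluminium pulley's hub, on the bore axis (z, up), 19 mm above the underside. It starts lying hub up: toothed flanged part 40 mm across, 12 mm tall, then a hub 28 mm across from 12 to 26 mm. Bore 18 mm, right through; a 5 mm set screw on the -x side sticks into it, tip 6 mm from the axis, so it goes down the shaft only with the screw over the flat. 0.04 to 0.09 kg.
- pulley_screw (a point): Outer end of the set screw's dark head, 19 mm from the bore axis on the pulley's -x side, 19 mm above the underside; the head is 8 mm across and sticks 5 mm out of the hub.
- gearbox: The gear unit as a whole, origin under the centre of its base plate. It slides on the bench with roughly 4 to 7 N, more if pressed down.
- pulley: The belt pulley as a whole, origin on the bore axis at its underside; same axes as its hub point. With bore and shaft centred the screw tip stands 2 mm off the flat.
- spacer: Bystander: plain aluminium spacer ring 32 mm in diameter, 12 mm tall, no screw. Origin under its centre, as for all bystanders.
- bearing: Bystander: steel bearing ring 52 mm in diameter, 15 mm tall.
- driver: Bystander: screwdriver 160 mm long, lying.
- jar: Bystander: clear jar 52 mm in diameter, 60 mm tall.
- board: Bystander: circuit board 70 x 100 mm, flat.
- tweezers: Bystander: tweezers 120 mm long, flat.
- tray: Bystander: small parts tray 90 x 120 x 20 mm.
Not all that is in view belongs to the job. Of the things that look like the gearbox, the smaller one is meant.

How it is judged:
By the outcome, as a careful person would: the job done as asked, in the order asked, and still so for the second after the job is handed in, while the arm keeps its last pose, push and grip.
It also fails if it takes over 72 s, if anything falls off the work surface, if the arm or the gripper's body presses on something with over 40 N, if the wrist force passes 120 N, or if a joint passes its speed limit or range.

### The arm

A 6-joint arm with a two-finger parallel gripper is mounted at the origin on the work surface. World frame = base frame: x ahead of the robot, y to its left, z up, the work surface at z = 0. Lengths are in m, angles in rad, forces in N, time in s.
With the tool pointing down it reaches from about 0.3 to 0.85 m from the base axis. Payload 4.2 kg.
Tool frame: the origin (TCP) lies between the finger pads; the fingertips stand 8 mm ahead of it and the grasp point (between the pads) lies 11 mm behind it; z points along the fingers, y is the direction in which the jaws open and shut (so a half turn about z gives the same grasp; the last joint's range is limited). The gripper opens to 91 mm and grips with 3 to 60 N. Pads are 32 mm wide; open, the fingers measure 118 mm over their backs; the gripper's body (76 mm by 178 mm) begins 60 mm behind the grasp point.
Start: joints at [-1.245, 0.32, 1.565, -0, 1.257, -0.02], TCP at [0.195, -0.541, 0.222] pointing down, gripper open.
Joint ranges: [-3.11, 3.11], [-0.84, 2.01], [0.21, 2.61], [-1.34, 4.49], [0.05, 2.63], [-2.56, 2.56]. Speed limits (rad/s): [2.57, 2.57, 3.14, 3.14, 3.14, 3.14].

### API

Orientations are given as a unit quaternion [w, x, y, z].
In Python, from rig import readout, eyes, ctrl gives the robot as it stands.
- The arm moves only by the tool jog_arm, never from a script. Its argument "steps" is text: rows parted by semicolons, each of 7 numbers parted by spaces: the closure, from 0 (fully open) to 1 (shut), then the shift along the tool's x, y, z in cm, then the turn, a rotation vector about the tool's x, y, z in degrees. In form: claw tx ty tz ax ay az; .... A call has 1 to 8 rows; each row is the pose to reach, as a shift and turn from the pose commanded when the call began, along the tool's axes at that moment; what a row does not reach only later rows make up. A row lasts 1/8 s, in which the tool goes at most 62.5 mm and 10.7 degrees, less where a joint would pass 70% of its speed; a pose out of reach is approached as far as the arm can. A call with a gripper value outside its range is refused whole. The fingers move at their own pace and stop on an object; "grip_force" is the grip in N (left out, the last holds). Time passes only in rows, so rows that repeat a pose let the fingers close. It gives the time, the measured TCP pose, the force and the opening at its end, in the units of the state.
- readout.read_state(): the state, without advancing time (a new reading comes with each control period).
- eyes.snapshot(name): name is "scene" or "top" or "wrist"; returns the picture (384x512x3 uint8, red, green, blue); there is no depth.
- eyes.get_calibration(name): a dict with "fx", "fy", "cx", "cy" (pixels), "k1" (the pictures are not rectified: a ray, as slopes to the right and down, at radius r is drawn at 1 + k1 r^2 times it, then the intrinsics apply), "R" (3x3) and "t" (3): a world point X has camera coordinates R X + t; the wrist camera has in their place "T_tool_cam" (4x4, takes a point from camera to tool coordinates, whose origin is the TCP and whose axes are the flange's). Camera axes: x right, y down, z forward; pixel columns grow to the right and rows downward; lengths in m; the calibration is good to about 2 mm. A picture is of the moment at which its call begins: read the wrist's pose just before it. get_calibration takes no time and is no camera call.
- ctrl.hand_in(): hands the job in, once; it reports no verdict.
The state is a dict: "time_s": time; "joints": joint angles; "qd": joint speeds; "joint_torque": joint torques, N m; "ee_pos": TCP position; "ee_rot": TCP orientation; "contact_force": force on the tool from outside, world axes, zero at the start; "wrist_torque": the same for the moment, N m; "width": finger opening in m.
Only numpy, scipy, OpenCV 4.12 (cv2) and the standard library are available. Lean on these libraries where they do the work, as an engineer would, in place of code of your own. Each camera call takes 0.05 s, during which the arm holds its last target.

## Working session

There is one attempt and no reset: what is moved stays moved. The work goes in short steps, Python scripts to look and compute and a tool call to move; the robot and the scene stay as the last step left them, time stands still between calls to the robot, and variables do not carry over. Pictures are saved under pics/ and viewed, and the job is handed in when it is done.

Besides the shell and the picture viewer there is one more tool, called after "Call:" as name(argument=value, ...), one argument or row to a line, values as JSON. jog_arm: Moves the arm, as the interface text tells. Its arguments: {"type":"object","properties":{"steps":{"type":"string"},"grip_force":{"type":"number"}},"required":["steps"]}

```bash
ls; mkdir -p pics; python3 - <<'E'
from rig import readout, eyes, ctrl
import cv2
print(readout.read_state())
for n in ["scene","top","wrist"]:
    im=eyes.snapshot(n); cv2.imwrite(f"pics/{n}0.png",im[:,:,::-1]); print(n,eyes.get_calibration(n))
E
```

```text
pics
{'time_s': 0.0, 'joints': array([-1.24499705e+00,  3.20302755e-01,  1.56567578e+00, -2.29862139e-05,
        1.25741415e+00, -1.99908343e-02]), 'qd': array([ 8.15272270e-04, -4.26542316e-04, -4.24447725e-05, -2.72939026e-04,
       -4.26548540e-04, -2.45954171e-03]), 'joint_torque': array([ 2.09891390e-03, -4.12456870e+01, -2.31972027e+01,  7.26638851e-02,
        4.57082014e-02, -1.55248918e-04]), 'ee_pos': array([ 0.19473026, -0.54049356,  0.22111531]), 'ee_rot': array([-8.87845564e-04,  9.85089835e-01,  1.72038390e-01, -1.47882484e-04]), 'contact_force': array([ 0.26353274, -0.00839371,  0.5587552 ]), 'wrist_torque': array([ 0.03271758, -0.06444154, -0.01564164]), 'width': 0.09103886623916185}
scene {'fx': 436.20766315739957, 'fy': 436.20766315739957, 'cx': 257.2926899767982, 'cy': 191.17877163049607, 'k1': 0.028102162798628223, 'R': array([[ 0.63740407,  0.77051568, -0.00465188],
       [ 0.63722263, -0.53051327, -0.55901966],
       [-0.4332013 ,  0.35335712, -0.82914135]]), 't': array([-0.25580201, -0.2963905 ,  1.32803377])}
top {'fx': 420.77827513947545, 'fy': 420.77827513947545, 'cx': 253.98056236735886, 'cy': 200.85282972849535, 'k1': -0.0827463096818174, 'R': array([[ 7.53564911e-03, -9.99970581e-01,  1.43215718e-03],
       [-9.96805908e-01, -7.62565661e-03, -7.94973627e-02],
       [ 7.95059451e-02, -8.28518512e-04, -9.96834047e-01]]), 't': array([-0.07295445,  0.52436639,  1.04692666])}
wrist {'fx': 279.6717143064739, 'fy': 279.6717143064739, 'cx': 256.27544666869636, 'cy': 191.1157475181846, 'k1': -0.05855146104473213, 'T_tool_cam': array([[ 7.09120890e-07, -9.69368855e-01, -2.45609491e-01,
         6.97054132e-02],
       [ 9.99999038e-01,  3.41316819e-04, -1.34421830e-03,
         8.68096143e-05],
       [ 1.38687401e-03, -2.45609254e-01,  9.69367923e-01,
        -1.62662586e-01],
       [ 0.00000000e+00,  0.00000000e+00,  0.00000000e+00,
         1.00000000e+00]])}
```

View pics/scene0.png

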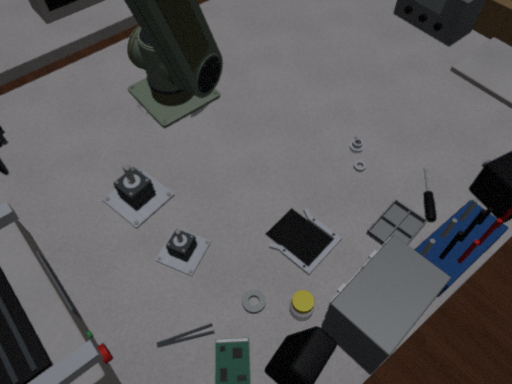

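View pics/top0.png

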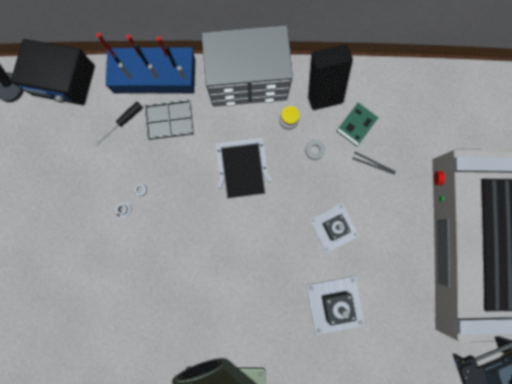

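View pics/wrist0.png

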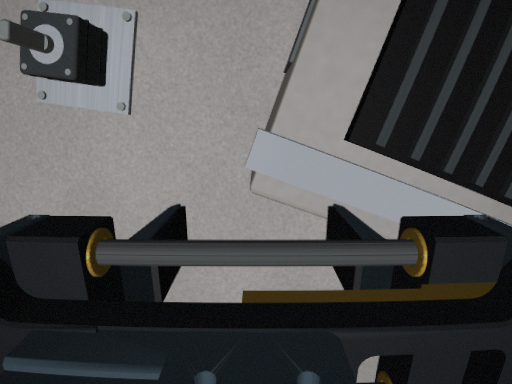

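```bash
cat > h.py <<'E'
import numpy as np, cv2
from rig import readout, eyes, ctrl
from scipy.spatial.transform import Rotation as Ro
def ray(name,uv,state=None,cal=None):
    c=cal or eyes.get_calibration(name)
    K=np.array([[c['fx'],0,c['cx']],[0,c['fy'],c['cy']],[0,0,1]])
    d=np.array([(uv[0]-c['cx'])/c['fx'],(uv[1]-c['cy'])/c['fy']])
    p=d.copy()
    for _ in range(30): p=d/(1+c['k1']*(p@p))
    v=np.array([p[0],p[1],1.])
    if 'R' in c:
        o=-c['R'].T@c['t']; v=c['R'].T@v
    else:
        Rt,tt=tool(state); T=c['T_tool_cam']
        o=Rt@T[:3,3]+tt; v=Rt@T[:3,:3]@v
    return o,v/np.linalg.norm(v)
def tool(state):
    q=np.array(state['ee_rot']); return Ro.from_quat([q[1],q[2],q[3],q[0]]).as_matrix(), np.array(state['ee_pos'])
def proj(name,X,state=None):
    c=eyes.get_calibration(name); X=np.asarray(X,float)
    if 'R' in c: p=c['R']@X+c['t']
    else:
        Rt,tt=tool(state); T=c['T_tool_cam']; x=Rt.T@(X-tt); p=T[:3,:3].T@(x-T[:3,3])
    s=p[:2]/p[2]; s=s*(1+c['k1']*(s@s)); return np.array([c['fx']*s[0]+c['cx'],c['fy']*s[1]+c['cy']])
def atz(name,uv,z,state=None):
    o,v=ray(name,uv,state); return o+v*(z-o[2])/v[2]
def tri(rs):
    A=np.zeros((3,3));b=np.zeros(3)
    for o,v in rs:
        P=np.eye(3)-np.outer(v,v);A+=P;b+=P@o
    X=np.linalg.solve(A,b); return X,[np.linalg.norm((np.eye(3)-np.outer(v,v))@(X-o)) for o,v in rs]
def crop(img,x0,y0,x1,y1,k,fn):
    c=img[y0:y1,x0:x1]; c=cv2.resize(c,None,fx=k,fy=k,interpolation=cv2.INTER_CUBIC); cv2.imwrite(fn,c)
def shot(n,fn):
    s=readout.read_state(); im=eyes.snapshot(n)[:,:,::-1].copy(); cv2.imwrite(fn,im)
    import pickle; pickle.dump(s,open(fn+'.pkl','wb')); return s,im
def st(fn):
    import pickle; return pickle.load(open(fn+'.pkl','rb'))
E
python3 - <<'E'
from h import *
t=cv2.imread('pics/top0.png'); s=cv2.imread('pics/scene0.png')
a=t[130:260,205:365]; a=cv2.resize(a,None,fx=5,fy=4.6 if 0 else 4.5,interpolation=2)
crop(t,205,130,365,250,5,'pics/tc1.png'); crop(t,95,170,165,230,8,'pics/tc2.png')
crop(s,150,200,350,290,4,'pics/sc1.png'); crop(s,330,120,390,180,8,'pics/sc2.png')
E
```

```text
(no output)
```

View pics/tc1.png

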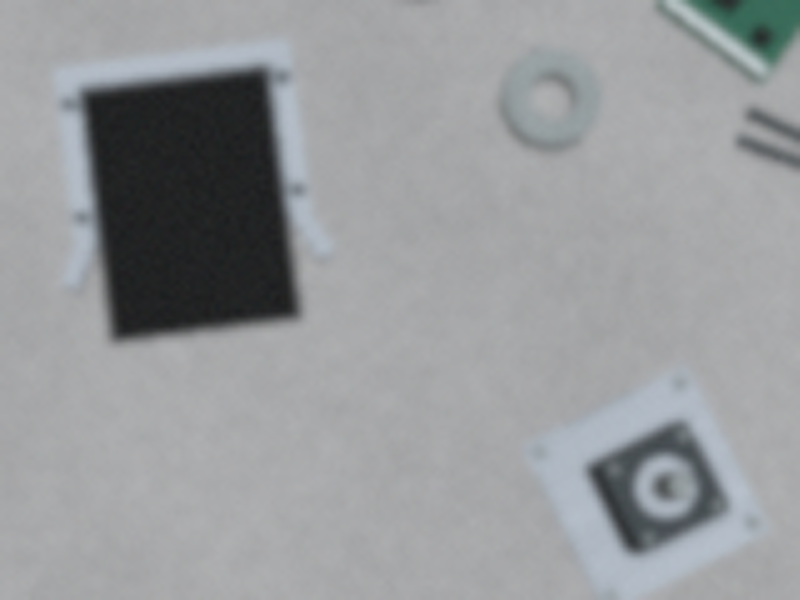

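View pics/tc2.png

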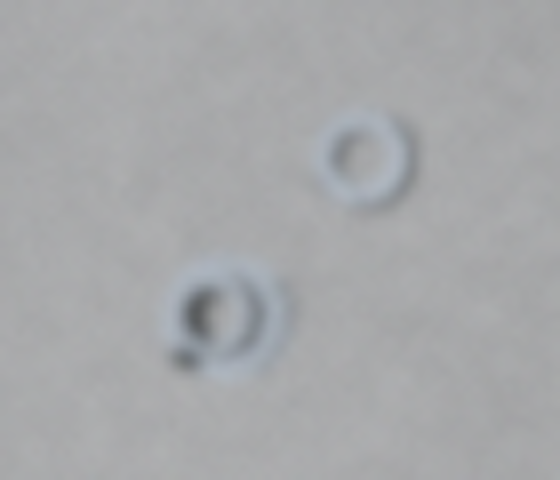

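View pics/sc1.png

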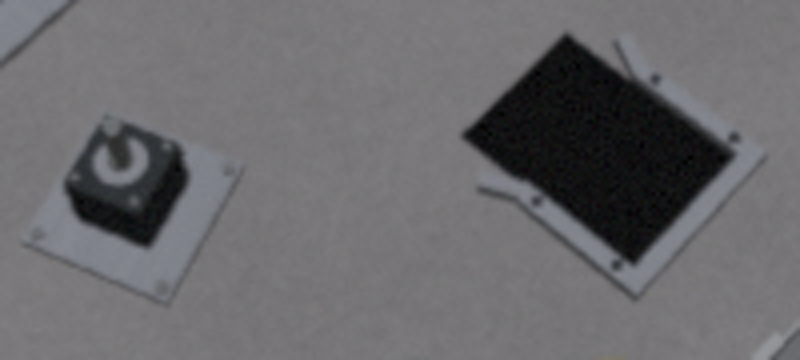

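View pics/sc2.png

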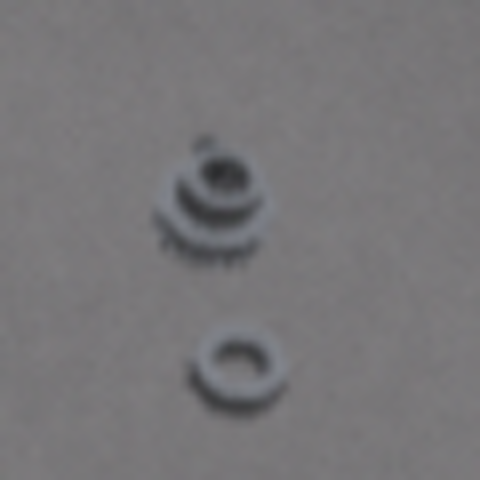

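```bash
python3 - <<'E'
from h import *
T=lambda x,y:(205+(x+.5)/5-.5,130+(y+.5)/5-.5)
S=lambda x,y:(150+(x+.5)/4-.5,200+(y+.5)/4-.5)
np.set_printoptions(precision=4,suppress=True)
pr=lambda n,X:print(n,X[0],np.round(X[1],4))
# nest back rail outer corners
for n,a,b in [("backL(+y)",T(55,72),S(637,298)) ,("backR",T(290,41),S(768,155)) ]: pr(n,tri([ray('top',a),ray('scene',b)]))
for n,a in [("L",T(55,72)),("R",T(290,41)),]: print(n,atz('top',a,.01))
for n,a in [("matTL",T(88,90)),("matTR",T(267,70)),("matBR",T(299,315)),("matBL",T(113,338))]: print(n,atz('top',a,.0))
for n,a in [("sTL",S(632,265)),("sTR",S(735,152)),("sBR",S(567,35)),("sBL",S(465,132))]: print(n,atz('scene',a,.0))
for n,a in [("p1",T(530,442)),("p2",T(684,366)),("p3",T(766,522)),("p4",T(606,602))]: print(n,atz('top',a,.006))
for n,a in [("s1",S(168,302)),("s2",S(243,165)),("s3",S(22,242))]: print(n,atz('scene',a,.006))
pr("shafttop",tri([ray('top',T(676,487)),ray('scene',S(110,125))]))
P=lambda x,y:(95+(x+.5)/8-.5,170+(y+.5)/8-.5)
Q=lambda x,y:(330+(x+.5)/8-.5,120+(y+.5)/8-.5)
pr("hubtop",tri([ray('top',P(222,315)),ray('scene',Q(222,173))]))
pr("screw",tri([ray('top',P(183,358)),ray('scene',Q(204,143))]))
E
```

```text
backL(+y) [ 0.6786  0.0044 -0.1306] [0.0467 0.0467]
backR [ 0.6875 -0.0619  0.1416] [0.0373 0.0373]
L [0.6731 0.0318 0.01  ]
R [ 0.6904 -0.0902  0.01  ]
matTL [0.6658 0.0153 0.    ]
matTR [ 0.6771 -0.0784  0.    ]
matBR [ 0.5482 -0.0958  0.    ]
matBL [0.5355 0.0004 0.    ]
sTL [ 0.674  -0.0746  0.    ]
sTR [0.66   0.0235 0.    ]
sBR [0.5341 0.0014 0.    ]
sBL [ 0.5459 -0.0926  0.    ]
p1 [ 0.483  -0.2148  0.006 ]
p2 [ 0.5228 -0.2948  0.006 ]
p3 [ 0.4426 -0.3367  0.006 ]
p4 [ 0.4013 -0.2537  0.006 ]
s1 [ 0.5239 -0.2949  0.006 ]
s2 [ 0.4808 -0.2108  0.006 ]
s3 [ 0.4392 -0.3386  0.006 ]
shafttop [ 0.4581 -0.2725  0.0955] [0.0009 0.0009]
hubtop [0.502  0.2651 0.0311] [0.0014 0.0014]
screw [0.487  0.2773 0.0248] [0.0009 0.0009]
```

```bash
cat >> h.py <<'E'
def Rdown(yaw):
    a=np.radians(yaw); x=np.array([np.cos(a),np.sin(a),0]); z=np.array([0,0,-1.]); return np.stack([x,np.cross(z,x),z],1)
def delta(pos,yaw,s=None):
    s=s or readout.read_state(); R,p=tool(s)
    d=R.T@(np.array(pos)-p)*100; r=np.degrees(Ro.from_matrix(R.T@Rdown(yaw)).as_rotvec())
    print('t=%.2f'%s['time_s'],'pos',np.round(s['ee_pos'],4),'yaw %.2f'%np.degrees(np.arctan2(R[1,0],R[0,0])),'tilt',np.round(R[:2,2],4),'F',np.round(s['contact_force'],2),'w %.4f'%s['width'],'j6 %.2f'%s['joints'][5])
    print('  steps:',np.round(d,2),np.round(r,2)); return d,r
E
python3 -c "
from h import *
delta((.425,-.293,.16),27)"
```

```text
t=0.15 pos [ 0.1948 -0.5406  0.2213] yaw 19.81 tilt [-0.0004  0.0012] F [ 0.19 -0.55  0.02] w 0.0909 j6 -0.02
  steps: [ 30.05 -15.49   6.15] [-0.07 -0.01 -7.19]
```

Call:
jog_arm(
  steps="0 30 -15.5 6.1 0 0 -7.2;0 30 -15.5 6.1 0 0 -7.2;0 30 -15.5 6.1 0 0 -7.2;0 30 -15.5 6.1 0 0 -7.2;0 30 -15.5 6.1 0 0 -7.2;0 30 -15.5 6.1 0 0 -7.2;0 30 -15.5 6.1 0 0 -7.2;0 30 -15.5 6.1 0 0 -7.2",
)

```text
time_s: 1.15
ee_pos: [0.4242, -0.2939, 0.161]
ee_rot: [0.0, 0.972, 0.234, -0.0]
contact_force: [-0.6, -0.6, -0.4]
width: 0.0915
```

```bash
python3 -c "
from h import *
delta((.425,-.293,.16),27)
s,i=shot('wrist','pics/w1.png')
cv2.imwrite('pics/w1b.png',cv2.resize(i,(800,600),interpolation=2))"
```

```text
t=1.15 pos [ 0.4242 -0.2939  0.161 ] yaw 27.02 tilt [-0.0004 -0.0004] F [-0.65 -0.56 -0.39] w 0.0915 j6 0.47
  steps: [ 0.11 -0.05  0.1 ] [0.01 0.03 0.02]
```

View pics/w1b.png

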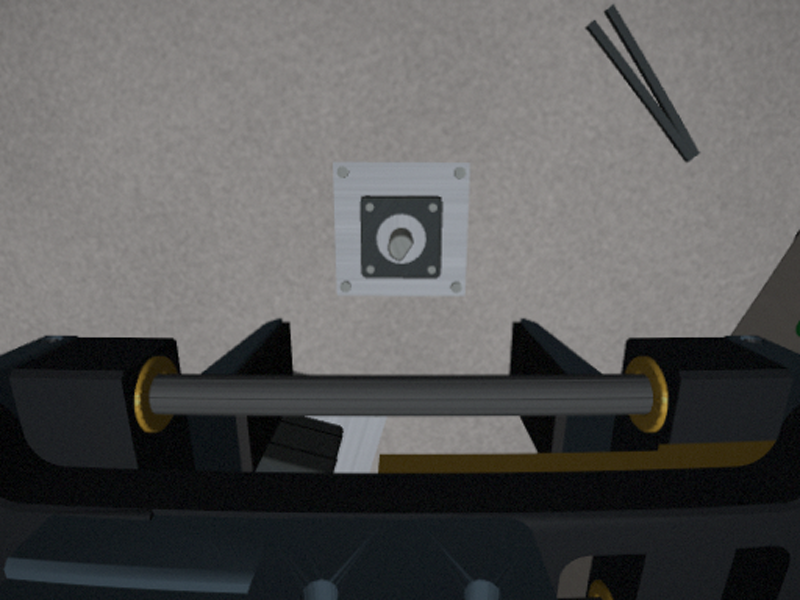

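```bash
python3 -c "
from h import *
crop(cv2.imread('pics/w1.png'),205,95,310,197,6,'pics/w1c.png')"
```

```text
(no output)
```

View pics/w1c.png

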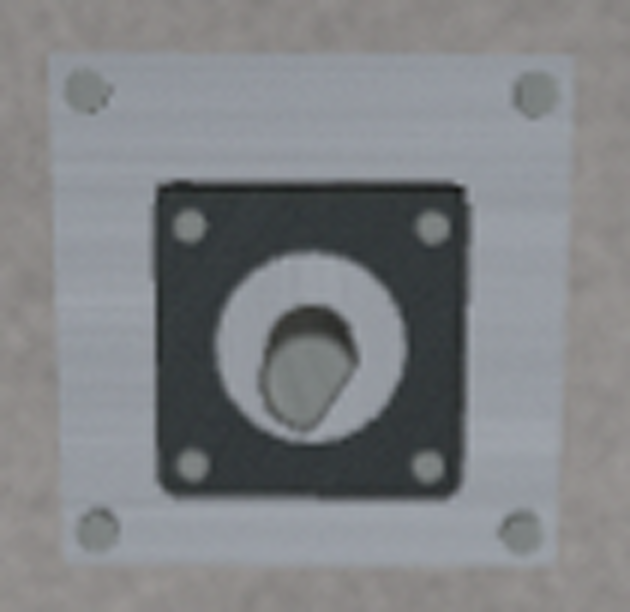

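```bash
python3 - <<'E'
from h import *
np.set_printoptions(precision=4,suppress=True)
s=st('pics/w1.png')
C=lambda x,y:(205+(x+.5)/6-.5,95+(y+.5)/6-.5)
f=lambda pts,z:np.array([atz('wrist',C(*p),z,s) for p in pts])
def rep(n,A):
    print(n,A.mean(0)); e=[np.degrees(np.arctan2(*(A[(i+1)%4]-A[i])[[1,0]]))%90 for i in range(4)]; print(np.round(e,2),[round(np.linalg.norm(A[(i+1)%4]-A[i]),4) for i in range(4)])
rep('plate',f([(48,54),(574,56),(557,568),(62,564)],.006))
rep('housing',f([(154,183),(468,184),(460,498),(158,496)],.056))
rep('hscrew',f([(190,226),(433,227),(428,466),(193,465)],.056))
a=f([(355,362),(303,432)],.098); d=a[1]-a[0]; print(a); 
m=a.mean(0); 
print('flat line yaw',np.degrees(np.arctan2(d[1],d[0])), 'len',np.linalg.norm(d))
print('ring', f([(311,347)],.056), 'shaft back', f([(262,378)],.098))
E
```

```text
plate [ 0.4596 -0.2757  0.006 ]
[26.8  27.09 26.56 26.62] [np.float64(0.0958), np.float64(0.0961), np.float64(0.0966), np.float64(0.0956)]
housing [ 0.4603 -0.2753  0.056 ]
[26.84 26.76 26.64 26.54] [np.float64(0.0489), np.float64(0.0499), np.float64(0.0491), np.float64(0.0497)]
hscrew [ 0.4597 -0.2758  0.056 ]
[26.79 26.76 26.78 26.81] [np.float64(0.0381), np.float64(0.038), np.float64(0.038), np.float64(0.038)]
[[ 0.4649 -0.2798  0.098 ]
 [ 0.4533 -0.2779  0.098 ]]
flat line yaw 170.66083867707277 len 0.01180715899774057
ring [[ 0.4598 -0.2757  0.056 ]] shaft back [[ 0.4573 -0.2696  0.098 ]]
```

```bash
python3 -c "
from h import *
delta((.4597,-.2757,.036),26.8)"
```

```text
t=1.20 pos [ 0.4241 -0.2942  0.1611] yaw 26.96 tilt [-0.0001 -0.0005] F [-1.35  0.04  0.74] w 0.0914 j6 0.47
  steps: [ 4.02 -0.04 12.51] [0.02 0.02 0.16]
```

Call:
jog_arm(
  steps="0 4 0 3 0 0 0.1;0 4 0 8 0 0 0.1;0 4 0 12.5 0 0 0.1;0 4 0 12.5 0 0 0.1;1 4 0 12.5 0 0 0.1;1 4 0 12.5 0 0 0.1;1 4 0 12.5 0 0 0.1;1 4 0 12.5 0 0 0.1",
  grip_force=25,
)

```text
time_s: 2.2
ee_pos: [0.4606, -0.2755, 0.0368]
ee_rot: [0.001, 0.973, 0.233, 0.001]
contact_force: [-0.1, 0.0, -0.3]
width: 0.0543
```

```bash
python3 -c "
from h import *
a=np.radians(7.3);ux=np.array([np.cos(a),np.sin(a)])
delta((.50,-.05,.036),7.3)
shot('wrist','pics/w2.png')"
```

```text
t=2.20 pos [ 0.4606 -0.2755  0.0368] yaw 26.91 tilt [ 0.0013 -0.0009] F [-0.05  0.02 -0.32] w 0.0543 j6 0.54
  steps: [ 13.72 -18.33   0.06] [ 0.07 -0.06 19.61]
```

View pics/w2.png

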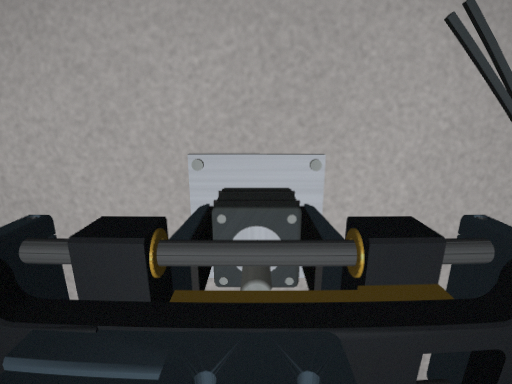

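Call:
jog_arm(
  steps="1 0 0 0 0 0 0;1 2 -2.6 0 0 0 2.8;1 4 -5.2 0 0 0 5.6;1 6 -7.9 0 0 0 8.4;1 8 -10.5 0 0 0 11.2;1 10 -13.2 0 0 0 14;1 12 -15.8 0 0 0 16.8;1 13.7 -18.3 0 0 0 19.6",
)

```text
time_s: 3.25
ee_pos: [0.5004, -0.0506, 0.0366]
ee_rot: [0.002, 0.998, 0.064, 0.001]
contact_force: [-0.8, -7.8, 3.9]
width: 0.0494
```

```bash
python3 -c "
from h import *
delta((.50,-.053,.036),7.3)
s,i=shot('wrist','pics/w3.png')
cv2.imwrite('pics/w3b.png',cv2.resize(i,(800,600),interpolation=2))
s,i=shot('top','pics/t3.png'); crop(i,205,130,365,250,5,'pics/t3c.png')"
```

```text
t=3.25 pos [ 0.5004 -0.0506  0.0366] yaw 7.35 tilt [ 0.0015 -0.003 ] F [-0.76 -7.76  3.94] w 0.0494 j6 1.32
  steps: [-0.07  0.24  0.06] [ 0.18 -0.06  0.05]
```

View pics/w3b.png

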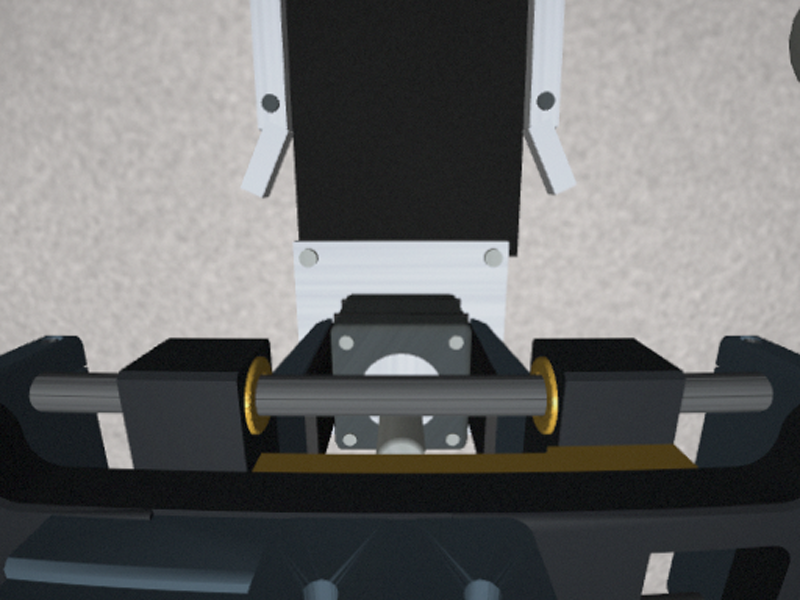

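View pics/t3c.png

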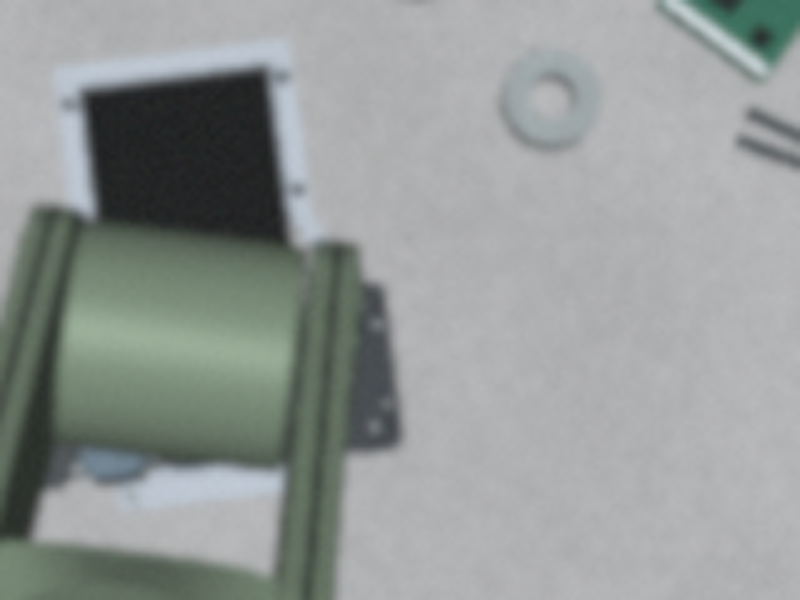

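```bash
python3 -c "
from h import *
i=cv2.imread('pics/w3.png')
crop(i,145,0,275,170,4,'pics/w3l.png');crop(i,275,0,405,170,4,'pics/w3r.png')
a=cv2.imread('pics/w3l.png');b=cv2.imread('pics/w3r.png');cv2.imwrite('pics/w3lr.png',np.hstack([a,b])[:600,:][:, :1040])
cv2.imwrite('pics/w3x.png',cv2.resize(i[0:175,150:380],None,fx=3.4,fy=3.4,interpolation=2))"
```

```text
(no output)
```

View pics/w3x.png

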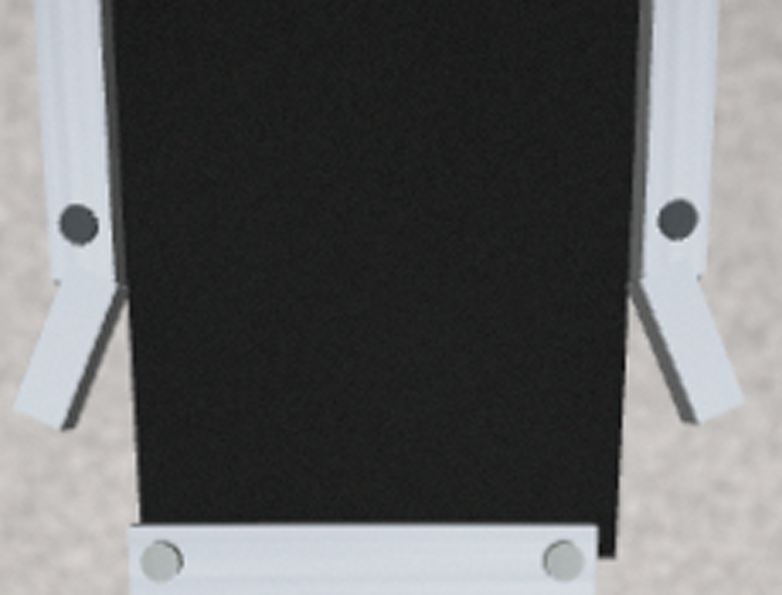

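```bash
python3 - <<'E'
from h import *
np.set_printoptions(precision=4,suppress=True)
s=st('pics/w3.png')
C=lambda x,y:(150+(x+.5)/3.4-.5,(y+.5)/3.4-.5)
f=lambda p,z:atz('wrist',C(*p),z,s)
yw=lambda a,b:np.degrees(np.arctan2(b[1]-a[1],b[0]-a[0]))
L1,L0=f((100,0),.01),f((117,278),.01); R1,R0=f((653,0),.01),f((640,278),.01)
print('L',yw(L0,L1),'R',yw(R0,R1),'cross',yw(R0,L0)-90, np.linalg.norm(L0-R0))
sl,sr=f((79,224),.01),f((678,219),.01); print('screw cross',yw(sr,sl)-90)
pl,pr=f((129,525),.006),f((598,525),.006); print('plate cross',yw(pr,pl)-90,np.linalg.norm(pl-pr),(pl+pr)/2)
tl,tr=f((64,428),.01),f((695,422),.01); print('tips cross',yw(tr,tl)-90)
yaw=np.radians(7.3); ux=np.array([np.cos(yaw),np.sin(yaw),0]);uy=np.array([-ux[1],ux[0],0])
m=(L0+R0)/2; print('rail start mid',m,'seat~',m+.03*ux)
p=(pl+pr)/2; print('plate centre from front',p-.048*ux, 'TCP',s['ee_pos'], 'lateral error plate wrt nest', (p-m)@uy, ((L1+R1)/2-m)@uy)
print('fwd to rail start', (m-p)@ux)
E
```

```text
L 8.425560211260605 R 7.460761387849742 cross 7.406434263485693 0.09896702001637891
screw cross 7.872716621403242
plate cross 7.337455443496566 0.09558291435397108 [ 0.5472 -0.0445  0.006 ]
tips cross 7.909754522100755
rail start mid [ 0.5945 -0.0413  0.01  ] seat~ [ 0.6242 -0.0374  0.01  ]
plate centre from front [ 0.4995 -0.0506  0.006 ] TCP [ 0.5004 -0.0506  0.0366] lateral error plate wrt nest 0.0028037393839669524 0.0005424135263917532
fwd to rail start 0.04732005531928987
```

Call:
jog_arm(
  steps="1 1 0.1 0 0 0 -0.4;1 2 0.1 0 0 0 -0.4;1 2 0.1 0 0 0 -0.4",
)

```text
time_s: 3.72
ee_pos: [0.5146, -0.0482, 0.036]
ee_rot: [-0.001, 0.998, 0.068, -0.005]
contact_force: [-9.4, 2.0, 13.5]
width: 0.05
```

```bash
python3 -c "
from h import *
delta((.6242,-.0372,.036),7.8)
s,i=shot('wrist','pics/w4.png')
cv2.imwrite('pics/w4x.png',cv2.resize(i[0:175,150:380],None,fx=3.4,fy=3.4,interpolation=2))"
```

```text
t=3.73 pos [ 0.5146 -0.0482  0.036 ] yaw 7.78 tilt [-0.011   0.0012] F [-9.44  1.99 13.49] w 0.0500 j6 1.32
  steps: [11.01  0.39 -0.12] [-0.15  0.61 -0.02]
```

View pics/w4x.png

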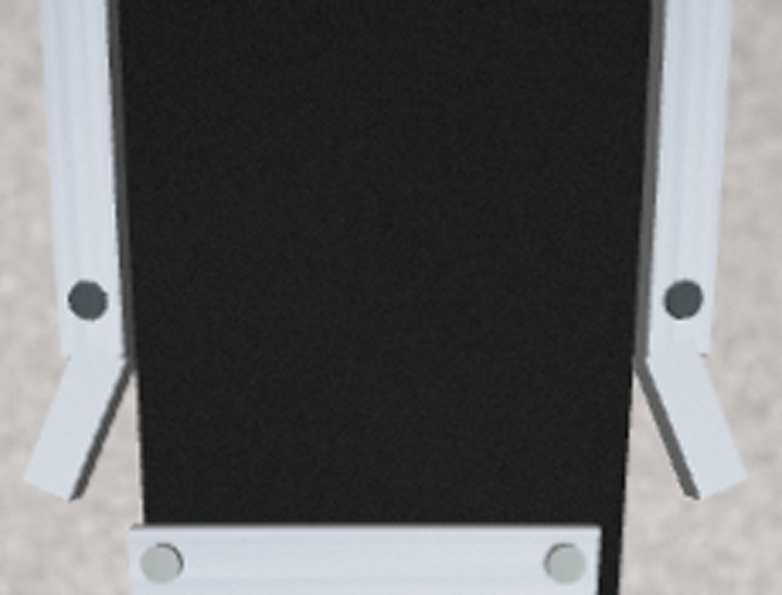

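Call:
jog_arm(
  steps="1 0.7 0.2 -0.1 0 0 0;1 1.4 0.35 -0.15 0 0 0;1 2 0.32 -0.15 0 0 0;1 2 0.32 -0.15 0 0 0",
)

```text
time_s: 4.28
ee_pos: [0.5406, -0.0491, 0.0369]
ee_rot: [0.0, 0.998, 0.067, 0.0]
contact_force: [-0.0, 0.7, -6.1]
width: 0.05
```

```bash
python3 -c "
from h import *
delta((.6242,-.0372,.036),7.8)
s,i=shot('wrist','pics/w5.png')
cv2.imwrite('pics/w5x.png',cv2.resize(i[0:175,150:380],None,fx=3.4,fy=3.4,interpolation=2))"
```

```text
t=4.28 pos [ 0.5406 -0.0491  0.0369] yaw 7.72 tilt [ 0.0006 -0.0001] F [-0.03  0.72 -6.09] w 0.0500 j6 1.32
  steps: [ 8.44 -0.06  0.1 ] [ 0.01 -0.03 -0.08]
```

View pics/w5x.png

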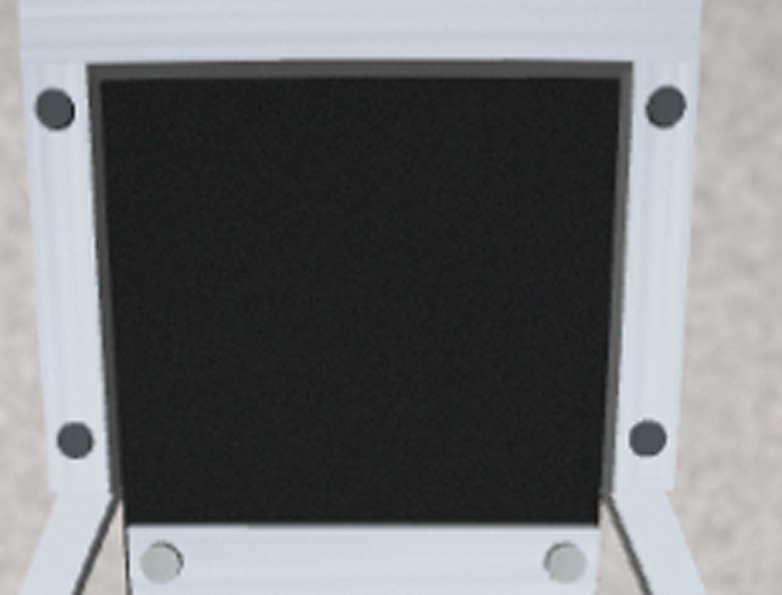

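```bash
python3 - <<'E'
from h import *
np.set_printoptions(precision=4,suppress=True)
s=st('pics/w5.png')
C=lambda x,y:(150+(x+.5)/3.4-.5,(y+.5)/3.4-.5)
f=lambda p,z:atz('wrist',C(*p),z,s)
yw=lambda a,b:np.degrees(np.arctan2(b[1]-a[1],b[0]-a[0]))
L1,L0=f((88,64),.01),f((108,490),.01); R1,R0=f((633,62),.01),f((618,490),.01)
print('L',yw(L0,L1),'R',yw(R0,R1),'back',yw(R1,L1)-90,'start',yw(R0,L0)-90, [np.linalg.norm(a-b) for a,b in ((L0,R0),(L1,R1),(L0,L1),(R0,R1))])
pl,pr=f((129,525),.006),f((599,525),.006); print('plate',yw(pr,pl)-90)
for yd in (7.4,7.7,8):
  yaw=np.radians(yd); ux=np.array([np.cos(yaw),np.sin(yaw),0]);uy=np.array([-ux[1],ux[0],0])
  b=(L1+R1)/2;m=(L0+R0)/2;p=(pl+pr)/2
  print(yd,'fwd',(b-p)@ux,'lat p-start',(p-m)@uy,'lat back-start',(b-m)@uy,'seat',b-.048*ux)
E
```

```text
L 7.422454933403637 R 8.717904981329868 back 7.885413679913526 start 7.727027923369661 [np.float64(0.10118680238533291), np.float64(0.09942852477554787), np.float64(0.07756749247819077), np.float64(0.07785289374105281)]
plate 7.730404657321316
7.4 fwd 0.08512532499782333 lat p-start -0.00024689755902125425 lat back-start 0.0009104984947490377 seat [ 0.624  -0.0368  0.01  ]
7.7 fwd 0.0851302182048067 lat p-start -0.00020801488095038273 lat back-start 0.0005036521846947367 seat [ 0.624 -0.037  0.01 ]
8 fwd 0.0851327775238548 lat p-start -0.0001691265000464719 lat back-start 9.679206676137115e-05 seat [ 0.6241 -0.0373  0.01  ]
```

Call:
jog_arm(
  steps="1 1.2 -0.02 0.08 0 0 -0.1;1 2.7 -0.02 0.08 0 0 -0.1;1 4.2 -0.02 0.08 0 0 -0.1;1 5.7 -0.02 0.08 0 0 -0.1;1 7 -0.02 0.08 0 0 -0.1;1 7.9 -0.02 0.08 0 0 -0.1;1 8.4 -0.02 0.08 0 0 -0.1;1 8.6 -0.02 0.08 0 0 -0.1",
)

```text
time_s: 5.32
ee_pos: [0.6249, -0.0373, 0.0366]
ee_rot: [0.0, 0.998, 0.068, -0.0]
contact_force: [-2.4, 0.6, -3.5]
width: 0.0498
```

```bash
python3 -c "
from h import *
delta((.6242,-.0372,.036),7.8)"
```

```text
t=5.33 pos [ 0.6249 -0.0373  0.0366] yaw 7.81 tilt [-0.0005 -0.0001] F [-2.41  0.63 -3.5 ] w 0.0498 j6 1.36
  steps: [-0.07 -0.02  0.06] [0.   0.03 0.01]
```

Call:
jog_arm(
  steps="1 0.2 0 0.05 0 0 0;1 0.4 0 0.05 0 0 0;1 0.5 0 0.05 0 0 0;1 0.5 0 0.05 0 0 0",
)

```text
time_s: 5.82
ee_pos: [0.626, -0.0371, 0.0361]
ee_rot: [0.0, 0.998, 0.068, -0.004]
contact_force: [-10.3, -2.3, 4.0]
width: 0.0501
```

```bash
python3 -c "
from h import *
delta((.6242,-.0372,.036),7.8)
s,i=shot('wrist','pics/w6.png')
cv2.imwrite('pics/w6x.png',cv2.resize(i[50:225,140:380],None,fx=3.3,fy=3.3,interpolation=2))"
```

```text
t=5.83 pos [ 0.626  -0.0371  0.0361] yaw 7.85 tilt [-0.0083 -0.0007] F [-10.26  -2.35   3.98] w 0.0501 j6 1.36
  steps: [-0.18 -0.02  0.02] [-0.02  0.47  0.05]
```

View pics/w6x.png

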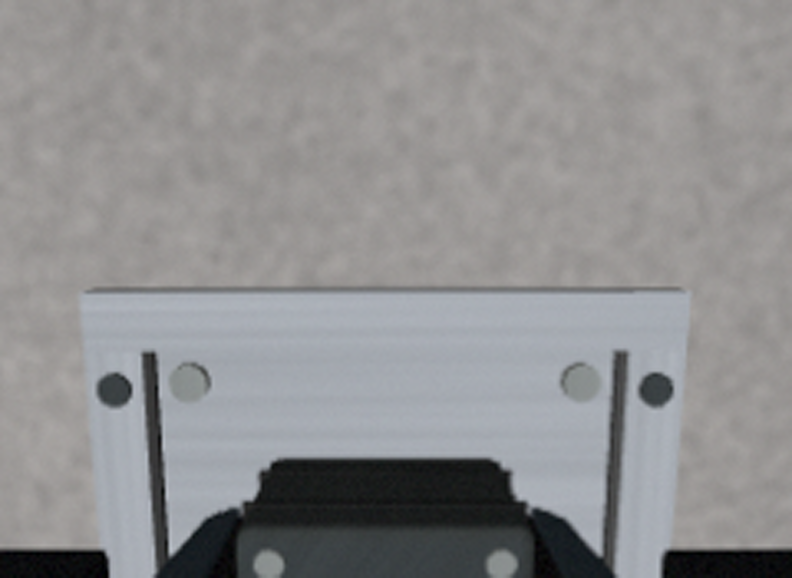

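Call:
jog_arm(
  steps="1 0.3 0 -0.02 0 0 0;1 0.5 0 -0.02 0 0 0;1 0.5 0 -0.02 0 0 0",
)

```text
time_s: 6.25
ee_pos: [0.6263, -0.0371, 0.0366]
ee_rot: [0.0, 0.998, 0.069, -0.009]
contact_force: [-20.5, -3.4, 12.0]
width: 0.0499
```

```bash
python3 -c "
from h import *
delta((.6242,-.0372,.036),7.8)
s,i=shot('wrist','pics/w7.png')
crop(i,180,140,330,185,5,'pics/w7x.png')"
```

```text
t=6.25 pos [ 0.6263 -0.0371  0.0366] yaw 7.87 tilt [-0.0183 -0.0017] F [-20.47  -3.37  12.04] w 0.0499 j6 1.36
  steps: [-0.21 -0.02  0.06] [-0.05  1.05  0.07]
```

View pics/w7x.png

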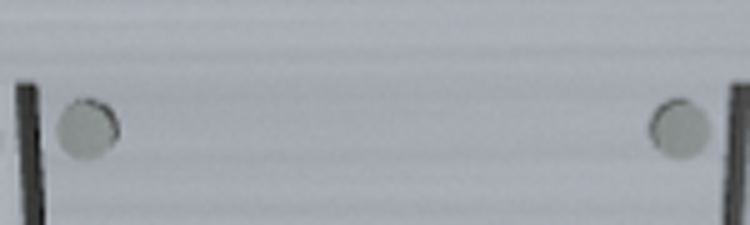

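Call:
jog_arm(
  steps="1 -0.65 0 0.05 0 0 0;1 -0.65 0 0.05 0 0 0;0 -0.65 0 0.05 0 0 0;0 -0.65 0 0.05 0 0 0;0 -0.65 0 -2 0 0 0;0 -1 0 -6 0 0 0;0 -3 0 -11 0 0 0;0 -5 0 -13 0 0 0",
)

```text
time_s: 7.3
ee_pos: [0.5877, -0.0429, 0.1701]
ee_rot: [0.001, 0.998, 0.068, 0.004]
contact_force: [0.6, -0.7, 0.1]
width: 0.0912
```

```bash
python3 -c "
from h import *
delta((.6242,-.0372,.036),7.8)
s,i=shot('wrist','pics/w8.png')
crop(i,185,75,325,200,5,'pics/w8x.png')"
```

```text
t=7.30 pos [ 0.5877 -0.0429  0.1701] yaw 7.82 tilt [ 0.0084 -0.0007] F [ 0.61 -0.73  0.12] w 0.0912 j6 1.34
  steps: [ 3.58 -0.09 13.44] [ 0.1  -0.47  0.02]
```

View pics/w8x.png

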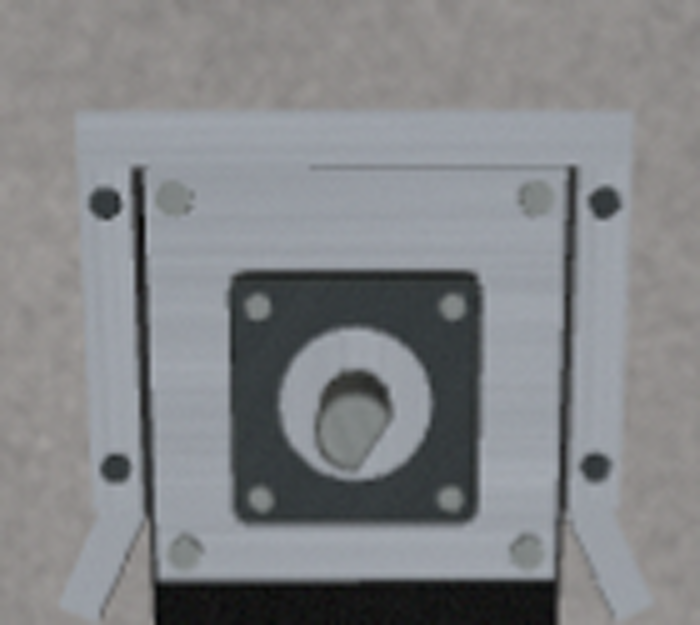

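```bash
python3 - <<'E'
from h import *
np.set_printoptions(precision=4,suppress=True)
s=st('pics/w8.png')
C=lambda x,y:(185+(x+.5)/5-.5,75+(y+.5)/5-.5)
f=lambda pts,z:np.array([atz('wrist',C(*p),z,s) for p in pts])
yw=lambda a,b:np.degrees(np.arctan2(b[1]-a[1],b[0]-a[0]))
h=f([(258,307),(453,307),(451,499),(261,499)],.056)
print('hscrew',h.mean(0),[round((yw(h[i],h[(i+1)%4]))%90,2) for i in range(4)])
r=f([(105,203),(604,202),(595,467),(116,468)],.01)
print('railscrew',r.mean(0),[round((yw(r[i],r[(i+1)%4]))%90,2) for i in range(4)])
a=f([(391,414),(357,470)],.098); print(a.mean(0),np.linalg.norm(a[0]-a[1]),'flat line',yw(a[0],a[1]))
print('ring',f([(355,404)],.056))
pb=f([(140,167),(574,167)],.006);pf=f([(155,580),(556,579)],.006);print('plate',yw(pb[1],pb[0])-90,yw(pf[1],pf[0])-90)
E
```

```text
hscrew [ 0.624  -0.0371  0.056 ] [np.float64(7.81), np.float64(8.07), np.float64(7.81), np.float64(7.81)]
railscrew [ 0.6341 -0.0355  0.01  ] [np.float64(7.92), np.float64(7.99), np.float64(7.93), np.float64(8.02)]
[ 0.6229 -0.0405  0.098 ] 0.011124053491296432 flat line 156.80945099067816
ring [[ 0.6241 -0.037   0.056 ]]
plate 7.814209088519746 7.954957069662882
```

```bash
python3 -c "
from h import *
delta((.6247,-.0357,.13),153)"
```

```text
t=7.35 pos [ 0.5855 -0.0432  0.1718] yaw 7.80 tilt [ 0.0076 -0.0011] F [-2.53  0.11  1.43] w 0.0914 j6 1.34
  steps: [ 3.95 -0.22  4.21] [ 5.800e-01 -2.000e-02 -1.452e+02]
```

Call:
jog_arm(
  steps="0 4 -0.2 4 0 0 -10;0 4 -0.2 4 0 0 -20;0 4 -0.2 4 0 0 -30;0 4 -0.2 4 0 0 -40;0 4 -0.2 4 0 0 -50;0 4 -0.2 4 0 0 -60;0 4 -0.2 4 0 0 -70;0 4 -0.2 4 0 0 -80",
)

```text
time_s: 8.35
ee_pos: [0.6258, -0.0352, 0.126]
ee_rot: [0.001, 0.718, 0.696, 0.001]
contact_force: [-0.6, 1.2, -0.6]
width: 0.0909
```

```bash
python3 -c "
from h import *
delta((.6247,-.0357,.13),153)"
```

```text
t=8.35 pos [ 0.6258 -0.0352  0.126 ] yaw 88.14 tilt [ 0.0017 -0.0001] F [-0.58  1.16 -0.61] w 0.0909 j6 -0.04
  steps: [-0.05 -0.11 -0.4 ] [ 9.000e-02  5.000e-02 -6.486e+01]
```

Call:
jog_arm(
  steps="0.5 0 -0.1 0 0 0 -10.5;0.5 0 -0.1 0 0 0 -21;0.5 -0.05 -0.1 0 0 0 -31.5;0.5 -0.05 -0.1 0 0 0 -42;0.5 -0.05 -0.1 0 0 0 -52.5;0.5 -0.05 -0.1 0 0 0 -63;0.5 -0.05 -0.1 0 0 0 -65;0.5 -0.05 -0.1 0 0 0 -65",
)

```text
time_s: 9.35
ee_pos: [0.6241, -0.0357, 0.1261]
ee_rot: [0.0, 0.236, 0.972, 0.0]
contact_force: [-0.4, 0.3, 0.3]
width: 0.0455
```

```bash
python3 -c "
from h import *
delta((.6247,-.0357,.072),153)"
```

```text
t=9.35 pos [ 0.6241 -0.0357  0.1261] yaw 152.69 tilt [ 0.0006 -0.    ] F [-0.42  0.26  0.29] w 0.0455 j6 -1.17
  steps: [-0.05  0.03  5.41] [ 0.01  0.03 -0.31]
```

Call:
jog_arm(
  steps="0.5 -0.05 0.02 3 0 0 -0.3;0.5 -0.05 0.02 5.4 0 0 -0.3;0.5 -0.05 0.02 5.4 0 0 -0.3;1 -0.05 0.02 5.4 0 0 -0.3;1 -0.05 0.02 5.4 0 0 -0.3;1 -0.05 0.02 5.4 0 0 -0.3;1 -0.05 0.02 5.4 0 0 -0.3",
  grip_force=20,
)

```text
time_s: 10.22
ee_pos: [0.6243, -0.0363, 0.073]
ee_rot: [0.0, 0.232, 0.973, -0.0]
contact_force: [-0.3, 1.0, 1.5]
width: 0.0108
```

```bash
python3 -c "
from h import *
delta((.6255,-.0368,.072),97.9)
s=readout.read_state();print(s['wrist_torque'])
shot('wrist','pics/w9.png')
"
```

```text
t=10.22 pos [ 0.6243 -0.0363  0.073 ] yaw 153.14 tilt [ 0.0005 -0.0011] F [-0.33  0.95  1.52] w 0.0108 j6 -1.18
  steps: [-0.13  0.01  0.1 ] [-1.000e-02  7.000e-02  5.524e+01]
[ 0.11874596 -0.07928792  0.01110295]
```

View pics/w9.png

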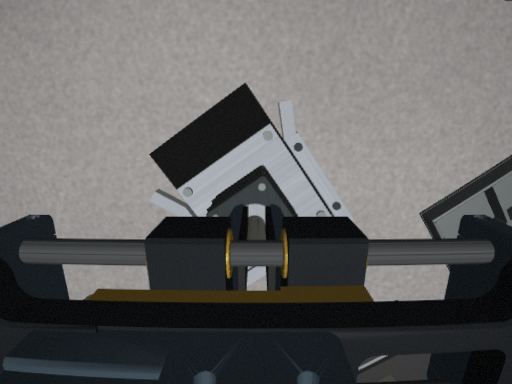

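Call:
jog_arm(
  steps="1 -0.023 -0.002 0 0 0 9;1 -0.046 -0.007 0 0 0 18;1 -0.068 -0.016 0 0 0 27;1 -0.088 -0.029 0 0 0 36;1 -0.106 -0.044 0 0 0 45;1 -0.122 -0.062 0 0 0 54;1 -0.123 -0.064 0 0 0 55.2;1 -0.123 -0.064 0 0 0 55.2",
)

```text
time_s: 11.28
ee_pos: [0.625, -0.0373, 0.0729]
ee_rot: [0.0, 0.656, 0.755, -0.0]
contact_force: [-2.8, -2.9, 5.6]
width: 0.0108
```

```bash
python3 -c "
from h import *
delta((.6255,-.0368,.072),97.9)
s=readout.read_state();print(s['wrist_torque'])
"
```

```text
t=11.28 pos [ 0.625  -0.0373  0.0729] yaw 98.04 tilt [ 0.0001 -0.0008] F [-2.75 -2.93  5.58] w 0.0108 j6 -0.22
  steps: [0.05 0.06 0.09] [-0.    0.04  0.14]
[-0.41658863  0.35839607  0.02616625]
```

Call:
jog_arm(
  steps="1 0 0 0 0 0 0.1;0.5 0 0 0 0 0 0.1;0.5 0 0 0 0 0 0.1;0.5 0 0 -3 0 0 0.1;0.5 -1 0 -7 0 0 0.1;0.5 -3.5 0 -8.5 0 0 0.1;0.5 -3.5 0 -8.5 0 0 0.1;0 -3.5 0 -8.5 0 0 0.1",
)

```text
time_s: 12.28
ee_pos: [0.6291, -0.0709, 0.1561]
ee_rot: [-0.001, 0.657, 0.754, -0.0]
contact_force: [-0.4, -0.1, 0.1]
width: 0.0529
```

```bash
python3 -c "
from h import *
delta((.6255,-.0368,.072),97.9)
s,i=shot('wrist','pics/w10.png')
crop(i,185,75,325,200,5,'pics/w10x.png')"
```

```text
t=12.28 pos [ 0.6291 -0.0709  0.1561] yaw 97.81 tilt [-0.0022  0.001 ] F [-0.39 -0.08  0.1 ] w 0.0529 j6 -0.27
  steps: [3.42 0.13 8.41] [-0.12 -0.07 -0.09]
```

View pics/w10x.png

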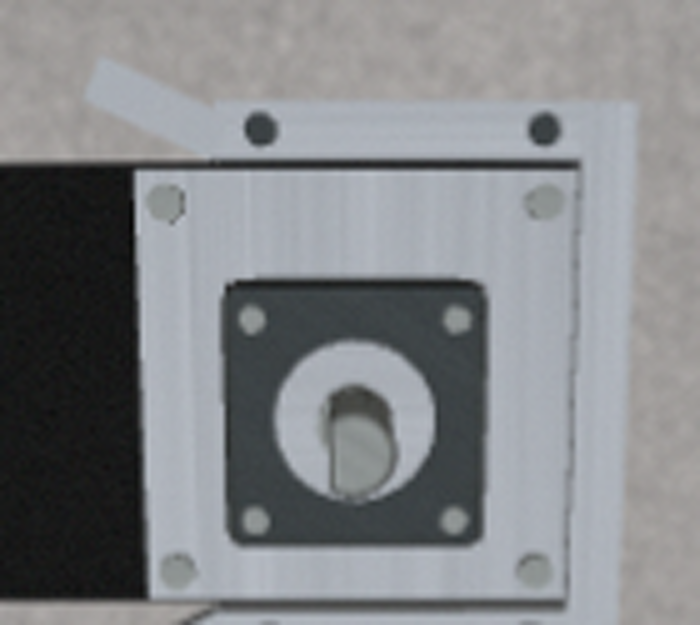

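```bash
python3 - <<'E'
from h import *
np.set_printoptions(precision=4,suppress=True)
s=st('pics/w10.png')
C=lambda x,y:(185+(x+.5)/5-.5,75+(y+.5)/5-.5)
f=lambda pts,z:np.array([atz('wrist',C(*p),z,s) for p in pts])
yw=lambda a,b:np.degrees(np.arctan2(b[1]-a[1],b[0]-a[0]))
h=f([(252,320),(457,320),(455,521),(257,521)],.056)
print('hscrew',h.mean(0),[round((yw(h[i],h[(i+1)%4]))%90,2) for i in range(4)])
a=f([(330,432),(331,496)],.098); print(a.mean(0),np.linalg.norm(a[0]-a[1]),'flat line',yw(a[0],a[1]))
print('ring',f([(354,421)],.056), 'rail screws', f([(261,129),(544,130)],.01))
ux=np.array([np.cos(np.radians(7.9)),np.sin(np.radians(7.9)),0]);n=np.array([-ux[1],ux[0],0])
g=f([(577,300),(568,560)],.01);p=f([(573,300),(564,560)],.006); print('rail-plate gap',(g-p)@ux)
print('plate yaw',)
print('flat to ring centre', (f([(354,421)],.056)[0]-a.mean(0))@ux)
E
```

```text
hscrew [ 0.6244 -0.0371  0.056 ] [np.float64(7.82), np.float64(8.16), np.float64(7.84), np.float64(8.26)]
[ 0.6208 -0.0388  0.098 ] 0.010313018429365231 flat line -81.56592536625331
ring [[ 0.6241 -0.037   0.056 ]] rail screws [[0.5968 0.0159 0.01  ]
 [0.6562 0.024  0.01  ]]
rail-plate gap [0.0003 0.0003]
plate yaw
flat to ring centre 0.003521746252398542
```

```bash
python3 -c "
from h import *
delta((.533,.24,.14),141)"
```

```text
t=12.32 pos [ 0.629  -0.0708  0.1559] yaw 97.84 tilt [-0.0027  0.0009] F [-0.15  0.55 -0.13] w 0.0569 j6 -0.27
  steps: [32.09 -5.27  1.64] [ -0.11  -0.12 -43.16]
```

Call:
jog_arm(
  steps="0.3 32 -5.2 0 0 0 -43;0.3 32 -5.2 0 0 0 -43;0.3 32 -5.2 0 0 0 -43;0.3 32 -5.2 1.6 0 0 -43;0.3 32 -5.2 1.6 0 0 -43;0.3 32 -5.2 1.6 0 0 -43;0.3 32 -5.2 1.6 0 0 -43;0.3 32 -5.2 1.6 0 0 -43",
)

```text
time_s: 13.32
ee_pos: [0.5352, 0.2372, 0.1412]
ee_rot: [0.0, 0.336, 0.942, -0.0]
contact_force: [0.3, -0.0, -0.1]
width: 0.0637
```

```bash
python3 -c "
from h import *
delta((.533,.24,.14),141)
s,i=shot('wrist','pics/w11.png')
cv2.imwrite('pics/w11b.png',cv2.resize(i,(800,600),interpolation=2))"
```

```text
t=13.32 pos [0.5352 0.2372 0.1412] yaw 140.75 tilt [-0.0001 -0.0007] F [ 0.35 -0.02 -0.08] w 0.0637 j6 -0.49
  steps: [0.35 0.08 0.12] [-0.04  0.02 -0.25]
```

View pics/w11b.png

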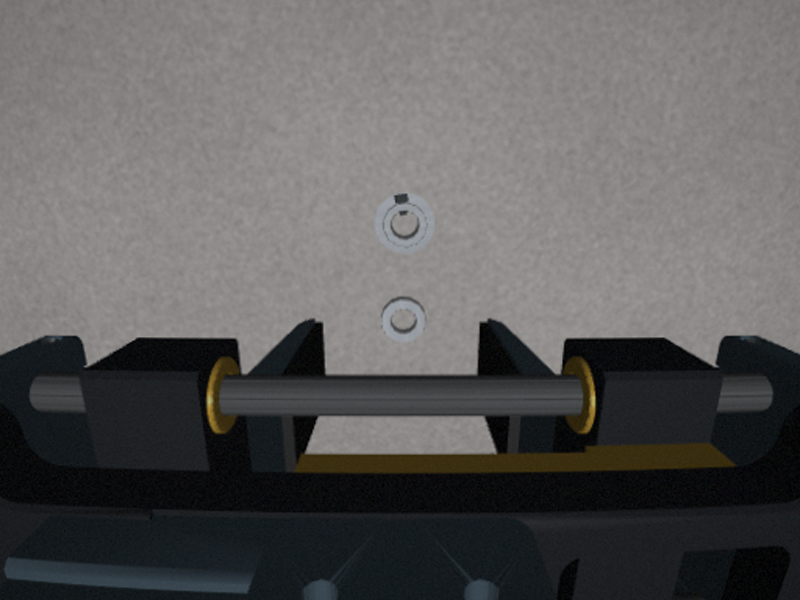

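```bash
python3 -c "
from h import *
crop(cv2.imread('pics/w11.png'),230,115,290,225,5.4,'pics/w11c.png')
crop(cv2.imread('pics/w11.png'),234,118,284,164,12,'pics/w11d.png')"
```

```text
(no output)
```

View pics/w11d.png

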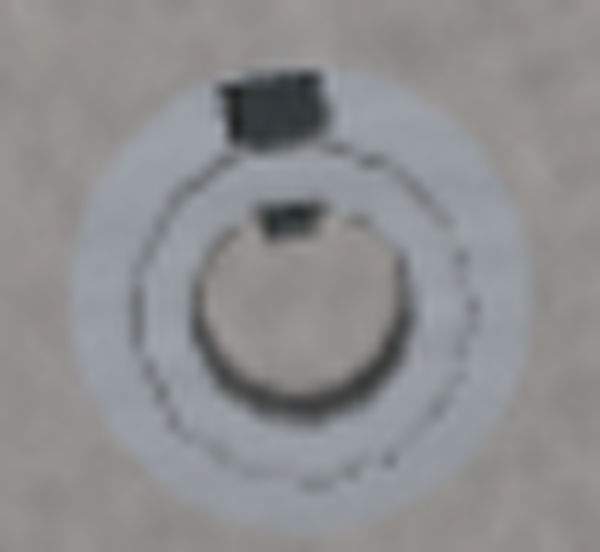

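```bash
python3 - <<'E'
from h import *
np.set_printoptions(precision=4,suppress=True)
s=st('pics/w11.png')
C=lambda x,y:(234+(x+.5)/12-.5,118+(y+.5)/12-.5)
f=lambda p,z:atz('wrist',C(*p),z,s)
print('hub',f((305,314),.026),'dia',np.linalg.norm(f((135,314),.026)-f((475,314),.026)))
print('bore',f((303,312),.026))
print('flange',f((300,299),.012),'dia',np.linalg.norm(f((70,299),.012)-f((530,299),.012)))
hc=(f((305,314),.026)+f((300,299),.012))/2
for p,z in [((271,73),.0205),((273,105),.023),((289,236),.018),((292,203),.0215)]:
    q=f(p,z); d=q-hc; print(q,'yaw',np.degrees(np.arctan2(d[1],d[0])),'r',np.linalg.norm(d[:2]))
a=f((271,73),.0205);b=f((289,236),.018);d=a-b;print('screw line yaw',np.degrees(np.arctan2(d[1],d[0])))
print('spacer',atz('wrist',(403/800*512,318/600*384),.012,s))
E
```

```text
hub [0.5014 0.2692 0.026 ] dia 0.027884314016371037
bore [0.5011 0.2692 0.026 ]
flange [0.501  0.2691 0.012 ] dia 0.03959225745112158
[0.4847 0.2792 0.0205] yaw 148.58614567482923 r 0.019362039990539835
[0.4868 0.2777 0.023 ] yaw 149.208090705283 r 0.016827982189950283
[0.496  0.2719 0.018 ] yaw 151.8267908557931 r 0.005887553226899623
[0.4939 0.2739 0.0215] yaw 146.69275745727072 r 0.00871910327573538
screw line yaw 147.17220559058543
spacer [0.5516 0.2271 0.012 ]
```

```bash
python3 -c "
from h import *
delta((.5012,.2691,.022),148.5)"
```

```text
t=13.38 pos [0.5354 0.237  0.1413] yaw 140.72 tilt [ 0.0001 -0.0005] F [0.17 0.16 0.06] w 0.0636 j6 -0.49
  steps: [ 4.68  0.33 11.93] [-0.02  0.02 -7.78]
```

Call:
jog_arm(
  steps="0.3 4.7 0.33 4 0 0 -7.8;0.3 4.7 0.33 8 0 0 -7.8;0.3 4.7 0.33 10 0 0 -7.8;0.3 4.7 0.33 10 0 0 -7.8",
)

```text
time_s: 13.88
ee_pos: [0.5001, 0.2689, 0.04]
ee_rot: [-0.001, 0.271, 0.962, -0.001]
contact_force: [-0.0, 0.5, 0.1]
width: 0.0638
```

```bash
python3 -c "
from h import *
delta((.5012,.2691,.022),148.5)
s,i=shot('wrist','pics/w12.png')
print(proj('wrist',(.5012,.2691,.026),s))
cv2.imwrite('pics/w12b.png',cv2.resize(i,(800,600),interpolation=2))"
```

```text
t=13.88 pos [0.5001 0.2689 0.04  ] yaw 148.50 tilt [-0.003  -0.0018] F [-0.03  0.51  0.08] w 0.0638 j6 -0.55
  steps: [-0.09  0.08  1.8 ] [-0.18 -0.09  0.  ]
[256.37054188 226.60135241]
```

View pics/w12b.png

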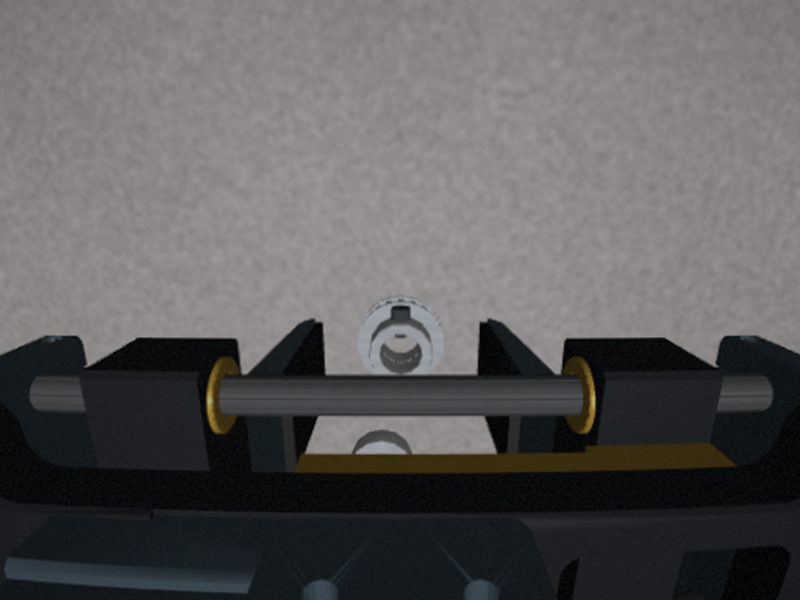

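Call:
jog_arm(
  steps="0.3 -0.06 0.04 1.8 0 0 0;0.3 -0.06 0.04 1.8 0 0 0;0.3 -0.06 0.04 1.8 0 0 0;1 -0.06 0.04 1.8 0 0 0;1 -0.06 0.04 1.8 0 0 0;1 -0.06 0.04 1.8 0 0 0;1 -0.06 0.04 1.8 0 0 0;1 -0.06 0.04 1.8 0 0 0",
  grip_force=25,
)

```text
time_s: 14.92
ee_pos: [0.5011, 0.2706, 0.0234]
ee_rot: [-0.0, 0.27, 0.963, -0.0]
contact_force: [0.2, -0.1, 1.5]
width: 0.0266
```

```bash
python3 -c "
from h import *
delta((.5012,.2691,.022),148.5)
s,i=shot('wrist','pics/w13.png')
cv2.imwrite('pics/w13b.png',cv2.resize(i[180:280,190:320],None,fx=6,fy=6,interpolation=2))"
```

```text
t=14.93 pos [0.5011 0.2706 0.0234] yaw 148.62 tilt [-0.0002 -0.0002] F [ 0.21 -0.1   1.54] w 0.0266 j6 -0.55
  steps: [-0.08 -0.12  0.14] [-0.02 -0.    0.12]
```

View pics/w13b.png

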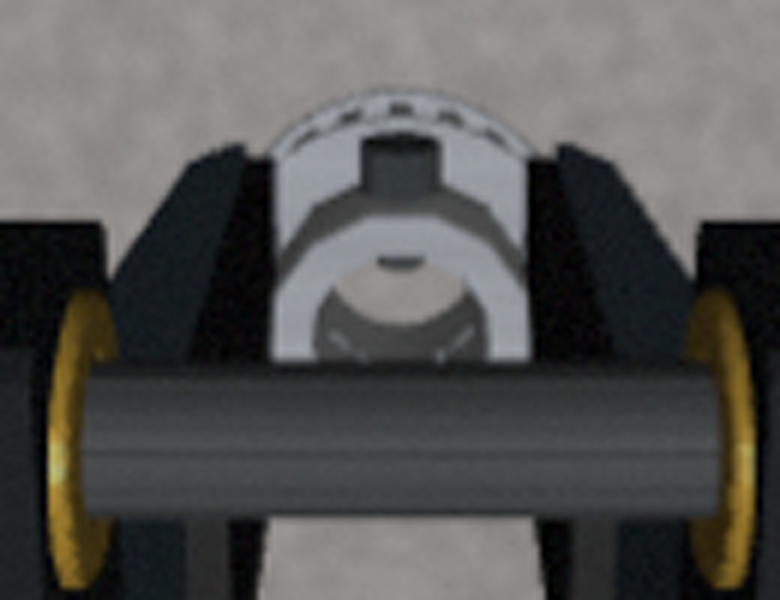

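```bash
python3 - <<'E'
from h import *
np.set_printoptions(precision=4,suppress=True)
s=st('pics/w13.png'); R,p=tool(s)
C=lambda x,y:(190+(x+.5)/6-.5,180+(y+.5)/6-.5)
def f(q,z): return R.T@(atz('wrist',C(*q),z,s)-p)
print('head outer top edge (expect x=19+c)',f((400,137),.023),'L/R edges',f((361,140),.021),f((440,140),.021))
print('hub top front (expect 14+c)',f((400,213),.026))
print('flange front top (20+c)',f((400,110),.012),f((400,88),0.0))
print('bore far edge (9+c)',f((400,258),.026)); print('screw tip top(6?)',f((400,270),.0205), f((378,262),.02),f((424,262),.02))
E
```

```text
head outer top edge (expect x=19+c) [0.0201 0.0007 0.0004] L/R edges [ 0.0192 -0.0033  0.0024] [0.0192 0.0048 0.0024]
hub top front (expect 14+c) [ 0.0131  0.0007 -0.0026]
flange front top (20+c) [0.0199 0.0007 0.0114] [0.0192 0.0007 0.0234]
bore far edge (9+c) [ 0.0082  0.0007 -0.0026]
screw tip top(6?) [0.0048 0.0007 0.0029] [ 0.0055 -0.0016  0.0034] [0.0055 0.0032 0.0034]
```

```bash
python3 -c "
from h import *
delta((.6227,-.0376,.15),188)"
```

```text
t=14.97 pos [0.5011 0.2705 0.0234] yaw 148.62 tilt [-0.0002 -0.0002] F [-1.2  -0.78  1.82] w 0.0265 j6 -0.55
  steps: [-26.43 -19.98 -12.66] [-2.000e-02 -1.000e-02 -3.938e+01]
```

Call:
jog_arm(
  steps="1 0 0 -4 0 0 0;1 0 0 -9 0 0 0;1 -2.6 -2 -12.6 0 0 -5;1 -6.6 -5 -12.6 0 0 -11;1 -10.6 -8 -12.6 0 0 -18;1 -14.6 -11 -12.6 0 0 -25;1 -18.5 -14 -12.6 0 0 -31;1 -22.5 -17 -12.6 0 0 -37",
)

```text
time_s: 15.98
ee_pos: [0.6051, 0.0068, 0.1492]
ee_rot: [-0.0, -0.051, 0.999, 0.0]
contact_force: [0.6, -0.3, -0.4]
width: 0.0265
```

```bash
python3 -c "
from h import *
delta((.6227,-.0376,.15),188)"
```

```text
t=15.97 pos [0.6051 0.0068 0.1492] yaw -174.19 tilt [-0.      0.0001] F [ 0.62 -0.25 -0.44] w 0.0265 j6 -1.68
  steps: [-1.3  -4.6  -0.08] [ 0.01  0.   -2.19]
```

Call:
jog_arm(
  steps="1 -0.9 -3 0 0 0 -1.5;1 -1.3 -4.6 0 0 0 -2.2;1 -1.3 -4.6 0 0 0 -2.2;1 -1.3 -4.6 0 0 0 -2.2",
)

```text
time_s: 16.48
ee_pos: [0.6216, -0.035, 0.1492]
ee_rot: [-0.0, -0.068, 0.998, 0.0]
contact_force: [0.2, -0.2, 0.2]
width: 0.0265
```

```bash
python3 -c "
from h import *
delta((.6227,-.0376,.15),188)
s,i=shot('wrist','pics/w14.png')
cv2.imwrite('pics/w14b.png',cv2.resize(i[100:280,136:376],None,fx=3.3,fy=3.3,interpolation=2))"
```

```text
t=16.48 pos [ 0.6216 -0.035   0.1492] yaw -172.15 tilt [-0.0007  0.0006] F [ 0.23 -0.15  0.23] w 0.0265 j6 -1.78
  steps: [-0.07 -0.27 -0.08] [ 0.04 -0.04 -0.15]
```

View pics/w14b.png

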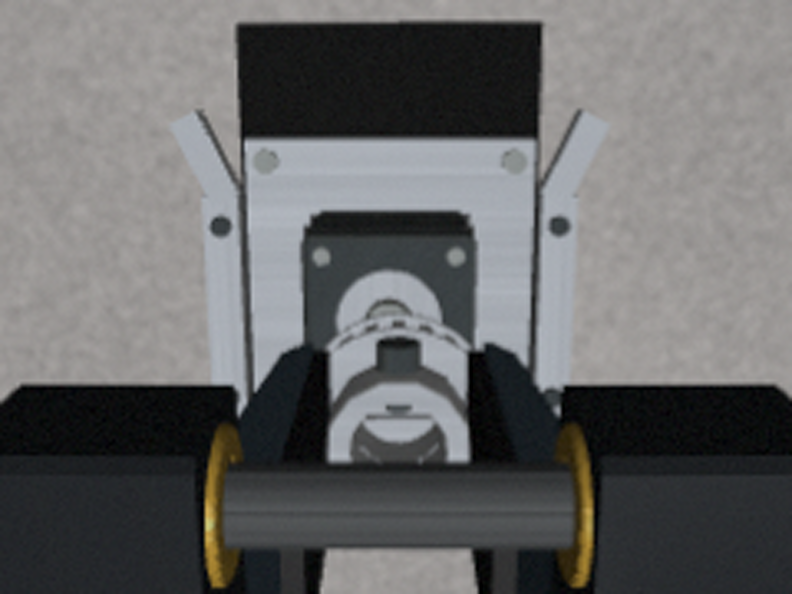

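Call:
jog_arm(
  steps="1 -0.07 -0.27 0 0 0 -0.15;1 -0.07 -0.27 1 0 0 -0.15;1 -0.07 -0.27 2.2 0 0 -0.15;1 -0.07 -0.27 2.2 0 0 -0.15;1 -0.07 -0.27 2.2 0 0 -0.15",
)

```text
time_s: 17.15
ee_pos: [0.6233, -0.0388, 0.1272]
ee_rot: [-0.0, -0.069, 0.998, -0.0]
contact_force: [-0.2, 0.1, -0.3]
width: 0.0258
```

```bash
python3 -c "
from h import *
delta((.6227,-.0376,.0854),188)
s,i=shot('wrist','pics/w15.png')
cv2.imwrite('pics/w15b.png',cv2.resize(i[150:260,190:330],None,fx=5.5,fy=5.5,interpolation=2))"
```

```text
t=17.15 pos [ 0.6233 -0.0388  0.1272] yaw -172.04 tilt [-0.0002 -0.    ] F [-0.25  0.15 -0.3 ] w 0.0258 j6 -1.79
  steps: [0.04 0.12 4.18] [ 0.   -0.01 -0.04]
```

View pics/w15b.png

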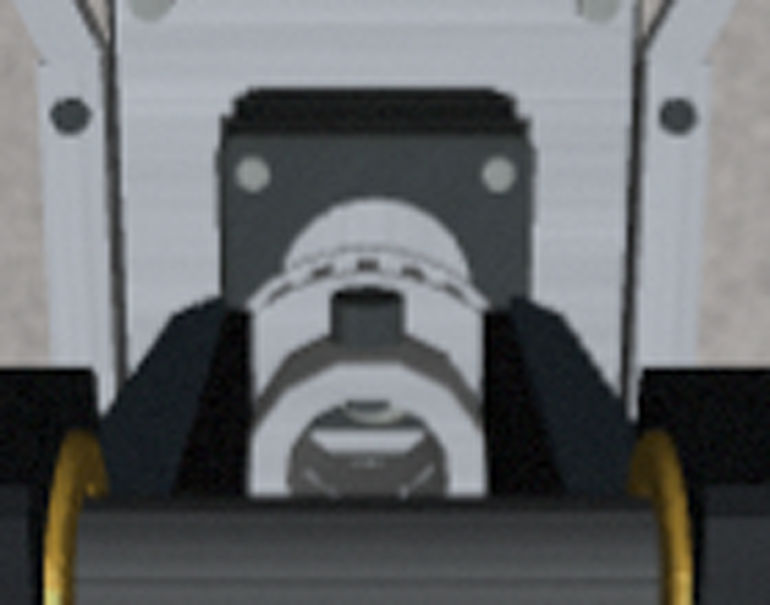

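Call:
jog_arm(
  steps="1 0.05 0.12 0 0 0 0;1 0.05 0.12 0 0 0 0;1 0.05 0.12 0.7 0 0 0;1 0.05 0.12 1.3 0 0 0;1 0.05 0.12 1.3 0 0 0",
)

```text
time_s: 17.82
ee_pos: [0.622, -0.0376, 0.1134]
ee_rot: [-0.001, -0.069, 0.998, 0.0]
contact_force: [0.3, 0.1, 0.3]
width: 0.0268
```

```bash
python3 -c "
from h import *
delta((.6227,-.0376,.0854),188)
s,i=shot('wrist','pics/w16.png')
cv2.imwrite('pics/w16b.png',cv2.resize(i[150:260,190:330],None,fx=5.5,fy=5.5,interpolation=2))"
```

```text
t=17.82 pos [ 0.622  -0.0376  0.1134] yaw -172.04 tilt [-0.0019  0.0001] F [0.33 0.06 0.26] w 0.0268 j6 -1.79
  steps: [-0.07 -0.01  2.8 ] [ 0.02 -0.1  -0.04]
```

View pics/w16b.png

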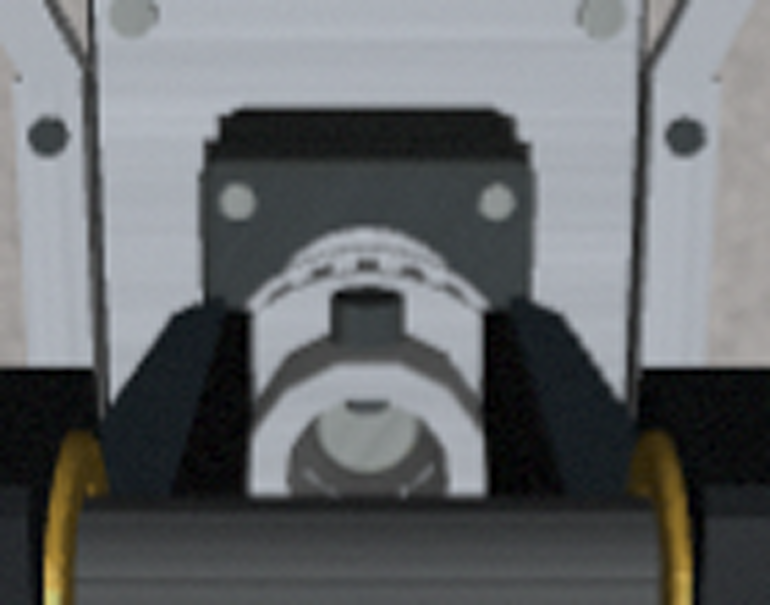

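```bash
python3 - <<'E'
from h import *
np.set_printoptions(precision=4,suppress=True)
s=st('pics/w16.png'); R,p=tool(s)
C=lambda x,y:(190+(x+.5)/5.5-.5,150+(y+.5)/5.5-.5)
def f(q,dz): return R.T@(atz('wrist',C(*q),p[2]-dz,s)-p)
print('shaft back at .098',f((367,473),p[2]-.098),'chamfered radius 5.5 -> axis x = +5.5(or7)')
print('bore front edge',f((367,402),-.0026),'hub front',f((367,362),-.0026), 'head',f((367,290),.0004))
print('left/right shaft', f((318,435),p[2]-.098),f((420,435),p[2]-.098))
print('bore l/r', f((288,470),-.0026),f((445,470),-.0026))
print('housing screws',f((238,202),p[2]-.056),f((498,202),p[2]-.056))
E
```

```text
shaft back at .098 [-0.0084  0.0004  0.0154] chamfered radius 5.5 -> axis x = +5.5(or7)
bore front edge [ 0.0078  0.0003 -0.0026] hub front [ 0.0124  0.0003 -0.0026] head [0.0198 0.0003 0.0004]
left/right shaft [-0.0033 -0.0057  0.0154] [-0.0033  0.0069  0.0154]
bore l/r [-0.0003 -0.0085 -0.0026] [-0.0003  0.0091 -0.0026]
housing screws [ 0.0164 -0.0185  0.0574] [0.0164 0.0197 0.0574]
```

Call:
jog_arm(
  steps="1 -0.05 0 0 0 0 0;1 -0.05 0 0.5 0 0 0;1 -0.05 0 1 0 0 0;1 -0.05 0 1.4 0 0 0;1 -0.05 0 1.4 0 0 0",
)

```text
time_s: 18.5
ee_pos: [0.6228, -0.0376, 0.0998]
ee_rot: [-0.001, -0.069, 0.998, 0.0]
contact_force: [0.9, 0.1, 0.1]
width: 0.0258
```

```bash
python3 -c "
from h import *
delta((.6227,-.0376,.0854),188)
s,i=shot('wrist','pics/w17.png')
cv2.imwrite('pics/w17b.png',cv2.resize(i[150:260,190:330],None,fx=5.5,fy=5.5,interpolation=2))"
```

```text
t=18.50 pos [ 0.6228 -0.0376  0.0998] yaw -172.04 tilt [-0.001 -0.   ] F [0.87 0.06 0.1 ] w 0.0258 j6 -1.79
  steps: [ 0.01 -0.    1.44] [ 0.01 -0.06 -0.04]
```

View pics/w17b.png

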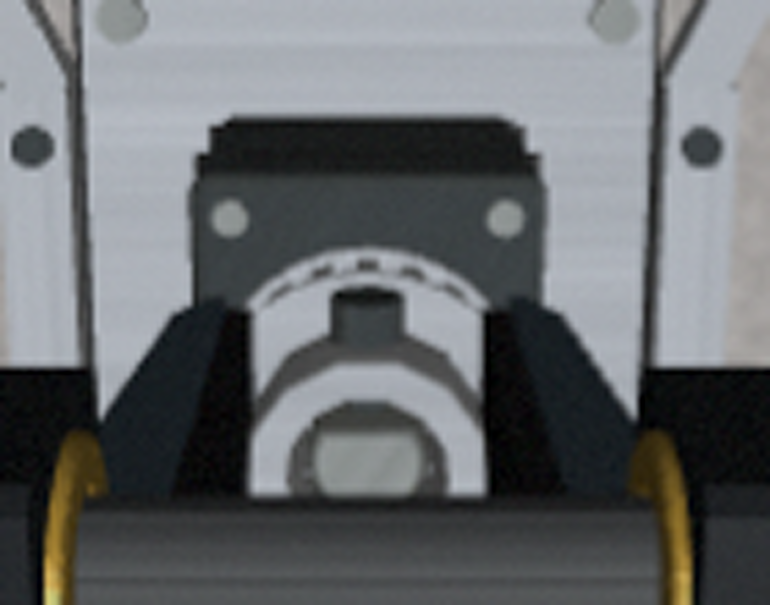

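Call:
jog_arm(
  steps="1 0 0 0.5 0 0 0;1 0 0 1 0 0 0;1 0 0 1.44 0 0 0;1 0 0 1.44 0 0 0;1 0 0 1.44 0 0 0",
)

```text
time_s: 19.18
ee_pos: [0.6232, -0.0376, 0.086]
ee_rot: [0.0, -0.069, 0.998, -0.0]
contact_force: [0.6, -0.7, 0.1]
width: 0.0264
```

```bash
python3 -c "
from h import *
delta((.6227,-.0376,.0854),188)
s,i=shot('wrist','pics/w18.png')
cv2.imwrite('pics/w18b.png',cv2.resize(i[150:260,190:330],None,fx=5.5,fy=5.5,interpolation=2))
s,i=shot('scene','pics/s18.png'); crop(i,240,170,360,270,6,'pics/s18c.png')"
```

```text
t=19.18 pos [ 0.6232 -0.0376  0.086 ] yaw -172.04 tilt [ 0.0002 -0.0001] F [ 0.62 -0.7   0.06] w 0.0264 j6 -1.79
  steps: [0.05 0.01 0.06] [-0.01  0.01 -0.04]
```

View pics/w18b.png

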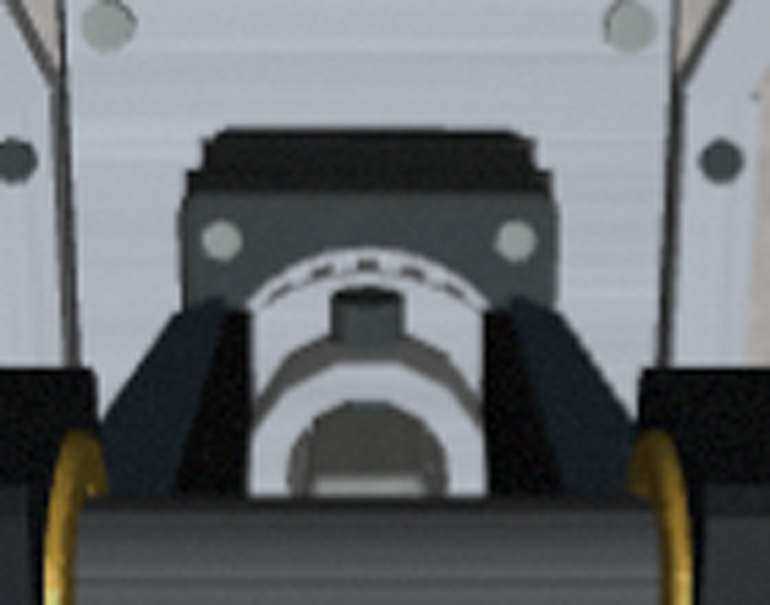

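View pics/s18c.png

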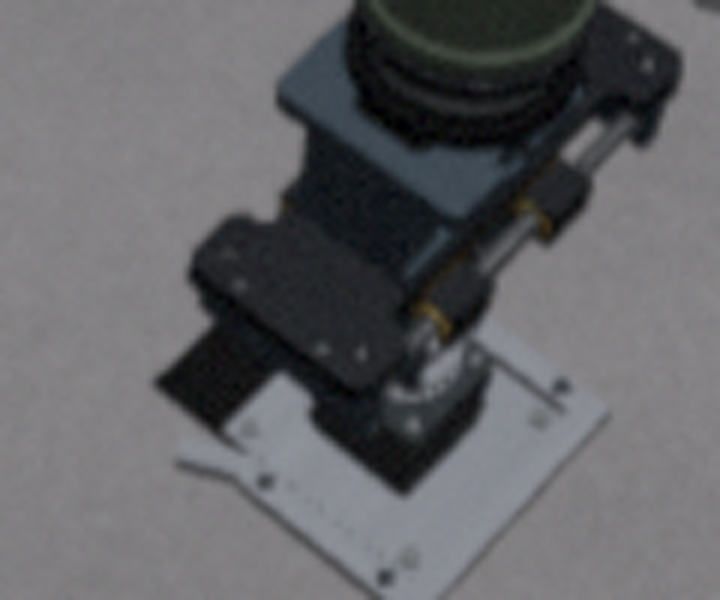

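Call:
jog_arm(
  steps="1 -0.1 0 0.05 0 0 0;1 -0.2 0 0.05 0 0 0;1 -0.2 0 0.05 0 0 0;1 -0.2 0 0.05 0 0 0",
)

```text
time_s: 19.77
ee_pos: [0.625, -0.0373, 0.0854]
ee_rot: [-0.0, -0.069, 0.998, -0.0]
contact_force: [-0.5, -0.4, -0.0]
width: 0.0261
```

```bash
python3 -c "
from h import *
delta((.6227,-.0376,.0854),188)
print(readout.read_state()['wrist_torque'])"
```

```text
t=19.77 pos [ 0.625  -0.0373  0.0854] yaw -172.04 tilt [-0.0001 -0.0001] F [-0.55 -0.41 -0.05] w 0.0261 j6 -1.79
  steps: [0.23 0.01 0.  ] [-0.   -0.01 -0.04]
[ 0.08402509 -0.11520202  0.00873431]
```

Call:
jog_arm(
  steps="1 -0.05 0 0 0 0 0;1 -0.1 0 0 0 0 0;1 -0.1 0 0 0 0 0;1 -0.1 0 0 0 0 0",
)

```text
time_s: 20.27
ee_pos: [0.6252, -0.0373, 0.0853]
ee_rot: [-0.001, -0.069, 0.998, -0.0]
contact_force: [-5.0, -1.0, 1.1]
width: 0.0263
```

```bash
python3 -c "
from h import *
delta((.6227,-.0376,.0854),188)
print(readout.read_state()['wrist_torque'])"
```

```text
t=20.27 pos [ 0.6252 -0.0373  0.0853] yaw -172.03 tilt [-0.0017 -0.0002] F [-5.02 -0.96  1.1 ] w 0.0263 j6 -1.79
  steps: [ 0.26  0.   -0.01] [ 0.   -0.1  -0.03]
[-0.08225915  0.67668567  0.01517527]
```

Call:
jog_arm(
  steps="1 0.03 0 0 0 0 0;1 0.03 0 0 0 0 0;1 0.03 0 0 0 0 0;1 0.03 0 0 0 0 0",
)

```text
time_s: 20.78
ee_pos: [0.6254, -0.0373, 0.0854]
ee_rot: [-0.0, -0.069, 0.998, -0.0]
contact_force: [-5.1, -1.7, 1.9]
width: 0.0264
```

```bash
python3 -c "
from h import *
delta((.6227,-.0376,.0854),188)
print(readout.read_state()['wrist_torque'])
s,i=shot('wrist','pics/w19.png')
cv2.imwrite('pics/w19b.png',cv2.resize(i[100:260,150:370],None,fx=3.6,fy=3.6,interpolation=2))
s,i=shot('scene','pics/s19.png')
s,i=shot('top','pics/t19.png')
delta((.6227,-.0376,.0854),188)"
```

```text
t=20.77 pos [ 0.6254 -0.0373  0.0854] yaw -172.04 tilt [-0.0008 -0.0001] F [-5.05 -1.67  1.89] w 0.0264 j6 -1.79
  steps: [ 0.27  0.   -0.  ] [-0.   -0.05 -0.04]
[-0.08222711  0.7825811   0.01258915]
t=20.93 pos [ 0.6254 -0.0373  0.0854] yaw -172.03 tilt [-0.0008 -0.0002] F [-4.54 -1.59  1.83] w 0.0262 j6 -1.79
  steps: [ 0.27  0.   -0.  ] [-0.   -0.04 -0.03]
```

View pics/w19b.png

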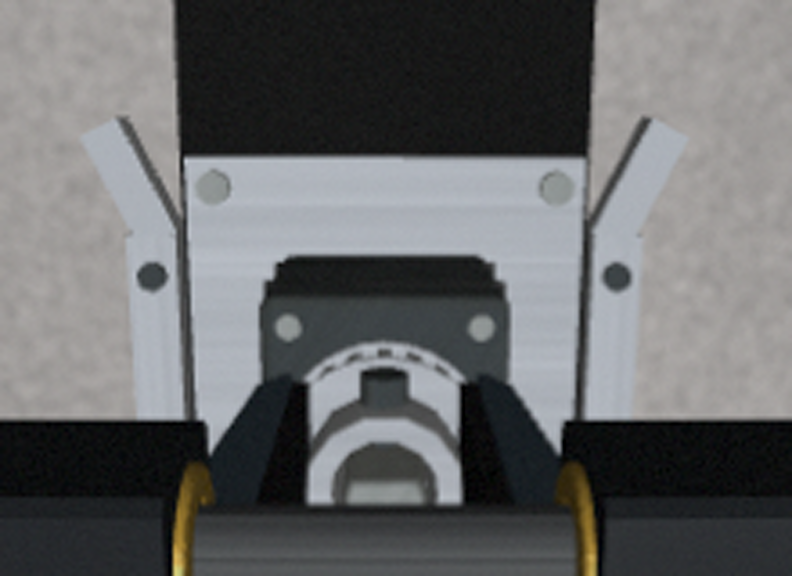

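View pics/t19.png

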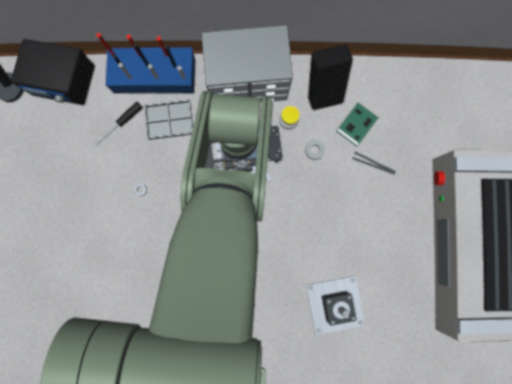

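Call:
jog_arm(
  steps="1 0.03 0 0 0 0 0;1 0.03 0 0 0 0 0;1 0.03 0 0 0 0 0;1 0.03 0 0 0 0 0",
)

```text
time_s: 21.42
ee_pos: [0.6254, -0.0373, 0.0854]
ee_rot: [-0.0, -0.069, 0.998, -0.0]
contact_force: [-4.3, -1.1, 1.6]
width: 0.0262
```

```bash
python3 -c "
from h import *
for _ in range(3):
    delta((.6227,-.0376,.0854),188); eyes.snapshot('wrist')
i=cv2.imread('pics/s19.png'); crop(i,270,210,350,280,8,'pics/s19c.png')"
```

```text
t=21.43 pos [ 0.6254 -0.0373  0.0854] yaw -172.04 tilt [-0.0001 -0.0001] F [-4.28 -1.1   1.6 ] w 0.0262 j6 -1.79
  steps: [0.27 0.01 0.  ] [-0.01 -0.01 -0.04]
t=21.48 pos [ 0.6254 -0.0373  0.0854] yaw -172.04 tilt [-0.0002 -0.0001] F [-4.84 -0.55  1.5 ] w 0.0260 j6 -1.79
  steps: [ 0.27  0.   -0.  ] [-0.   -0.01 -0.04]
t=21.52 pos [ 0.6254 -0.0373  0.0854] yaw -172.04 tilt [-0.0002 -0.0001] F [-3.87 -1.35  2.3 ] w 0.0264 j6 -1.79
  steps: [0.27 0.   0.  ] [-0.   -0.01 -0.04]
```

View pics/s19c.png

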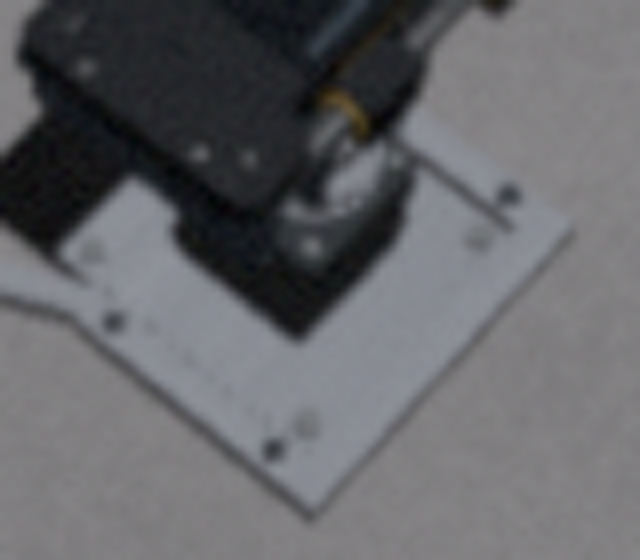

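```bash
python3 -c "
from h import *
print(ctrl.hand_in())"
```

```text
the job is handed in; nothing more can be done
None
```

The job is done and handed in at about 21.5 s of the 72 s. The arm is still holding the pulley on the shaft, with the set screw against the flat.

- **Gear unit:** I slid the small unit into the nest until the plate met the back stop. The push force rose from 10 to 20 N with about 0.3 mm more travel. A later wrist view showed at most about 0.3 mm between plate and stop, within measuring error. During the slide the wrist once read about 6 N downward, roughly the unit's weight. The plate may have been nearly unweighted there, though the tool had risen by no more than 0.9 mm.
- **Shaft:** I turned it by about 55° with the fingers on the flat. The gripper's angle puts the flat at 188.0°, and the picture gave 188.4°. Straight toward the nest's open side would be 187.9°.
- **Pulley:** I gripped it by the hub and lowered it without meeting resistance. The underside is about 62 mm above the bench, 6 mm clear of the housing. The screw is at about 81 mm, half-way up the flat. The tilt of the gripper holding it is under 0.02°. The height rests on the tool's rise since the grasp; no side view could show the gap to the housing.
- **Screw contact:** the tip presses on the flat with about 4 N, steady over the last readings. I eased the command back twice, but the force fell only slightly.
- **Other things on the bench:** the last top view shows the others where they were. The gripper fully hid the nest in that view.

Two readings disagreed slightly: the jaws read about 26.4 mm on the 28 mm hub, and the wrist camera placed the pulley's axis within about 1 mm of the gripped pose. Both are within the fit's clearance.

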